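# Pack the sleeve kit and build the box stack

### The arm

A 6-joint arm with a two-finger parallel gripper is mounted at the origin on the work surface. World frame = base frame: x ahead of the robot, y to its left, z up, the work surface at z = 0. Lengths are in mm, angles in rad, forces in N, time in s.
With the tool pointing down it reaches from about 250 to 775 mm from the base axis. Payload 4 kg.
Tool frame: the origin (TCP) lies midway between the tips of the shut fingers; the grasp point (between the pads) lies 19 mm behind it; z points along the fingers, x is the direction in which the jaws open and shut, and the axes are right-handed (so a half turn about z gives the same grasp; the last joint's range is limited). The gripper opens to 94 mm and grips with 3 to 60 N. Pads are 16 mm wide; open, the fingers measure 119 mm over their backs; the gripper's body (75 mm by 177 mm) begins 78 mm behind the grasp point.
Start: joints at [-1.213, 0.087, 1.371, -0, 1.684, -0.103], TCP at [244.566, -492.654, 205.506] pointing down, gripper open.
Joint ranges: [-3.1, 3.1], [-0.76, 2.03], [0.27, 2.55], [-1.08, 4.22], [0.17, 2.65], [-2.57, 2.57]. Speed limits (rad/s): [2.79, 2.79, 3.14, 3.14, 3.14, 3.14].

### API

Orientations are given as a rotation vector (axis times angle).
In Python, from plant import robot, grab_frame, calibration, ticket gives the robot as it stands. The module is installed in compiled form; this text tells all that it offers.
- The arm moves only by the tool jog_arm, never from a script. Its arguments are lists of equal length, an entry for each row: "delta_rot": the turn, a rotation vector about the world's x, y, z in degrees, a list of three; "translation": the shift along the world's x, y, z in cm, a list of three; "hand": the finger opening in cm, from 0 to 9.4. In form: {"delta_rot": [[wx, wy, wz], ...], "translation": [[x, y, z], ...], "hand": [hand, ...]}. A call has exactly 5 rows; each row shifts and turns the commanded pose from where the row before left it; what a row does not reach is not made up. A row lasts 1/10 s, in which the tool goes at most 50 mm and 8.59 degrees, less where a joint would pass 70% of its speed; a pose out of reach is approached as far as the arm can. A call is refused whole if a number of a shift passes 5 or a number of a turn 8.59, either way. A call with a gripper value outside its range is refused whole. The fingers move at their own pace and stop on an object; "grip_force" is the grip in N (left out, the last holds). Time passes only in rows, so rows that do not move let the fingers close, or fill a call up. It gives the time, the measured TCP pose, the force and the opening at its end, in the units of the state.
- robot.observe(): the state, without advancing time (a new reading comes with each control period).
- grab_frame(name): name is "scene" or "side" or "wrist"; returns the picture (400x640x3 uint8, red, green, blue); there is no depth.
- calibration(name): a dict with "fovy" (degrees; the focal length in pixels is half the picture's height over the tangent of half this angle, whatever the lens; pixels are square), "cx", "cy" (the principal point, pixels), "D" ([k1, k2, p1, p2, k3] as OpenCV has them; the pictures are not rectified), "xyz" and "attitude" of the camera in the world; the wrist camera has in their place "tool_from_camera" (4x4, takes a point from camera to tool coordinates, whose origin is the TCP and whose axes are the tool frame's). Camera axes: x right, y down, z forward; pixel columns grow to the right and rows downward; lengths in mm; the calibration is good to about 2 mm. A picture is of the moment at which its call begins: read the wrist's pose just before it. calibration takes no time and is no camera call.
- ticket.job_done(): hands the job in, once; it reports no verdict.
The state is a dict: "time": time; "qpos": joint angles; "dq": joint speeds; "tau": joint torques, N m; "tcp_pos": TCP position; "tool_rot": TCP orientation; "wrist_force": force on the tool from outside, world axes, zero at the start; "wrist_torque": the same for the moment, N m; "opening": finger opening in mm.
Only numpy, scipy, OpenCV 4.12 (cv2) and the standard library are available. Lean on these libraries where they do the work, as an engineer would, in place of code of your own. Each camera call takes 0.05 s, during which the arm holds its last target.

### The job

Put every 22 mm sleeve (the middle of the three diameters) into the open blue kit box, then close the box with its loose blue lid, pushed in flush. After that stack all the closed orange-lidded boxes on it in one straight column, in any order, each with its four feet sitting fully home in the corner recesses of the lid below. Leave the thinner and thicker sleeves, the tape roll and the screwdriver where they are.

Things in the scene. Friction and masses are not known exactly. Their poses are not given: they have to be found in the camera images.
- kit_box: open blue box on a fixed aluminium plate; cannot move. Plate 190 x 100 x 10 mm (x, y, z). Box 130 (x) x 66 mm (y) outside, 124 x 60 mm inside, inner floor at z = 13, rim at z = 58 mm. Origin: centre of the plate's underside, z up. In this frame the seated lid has its origin at z = 54 mm, stacked boxes at z = 62, 107 and 152 mm
- lid: loose blue lid, 130 (x) x 66 mm (y), 13 mm high, 90 g, lying plug down; grasp across y. Origin: centre of the plug's underside, z up. Plug 118 x 54 mm, stepped in by 3 mm at its foot, z = 0 to 4 mm (3 mm play in the box); dark plate z = 4 to 8, rests on the rim; raised blue top to z = 13 leaves 4 corner recesses 17 x 17 mm, 5 mm deep, at x = +-53.5, y = +-21.5 mm. Same either way round
- box1: closed dark grey box, orange lid fixed on, 130 (x) x 66 (y) x 50 mm, about 280 g; grasp across y. Origin: centre, under the feet, z up. 4 round feet, 12 mm wide, 6 mm high, at x = +-53.5, y = +-21.5 mm; sides z = 6 to 50 mm; corner recesses in its lid like the blue lid's, floors at z = 45 mm, so stacked boxes are 45 mm apart; feet have 2.5 mm play. Same either way round. May be absent
- box2: closed dark grey box, orange lid fixed on, 130 (x) x 66 (y) x 50 mm, about 280 g; grasp across y. Origin: centre, under the feet, z up. 4 round feet, 12 mm wide, 6 mm high, at x = +-53.5, y = +-21.5 mm; sides z = 6 to 50 mm; corner recesses in its lid like the blue lid's, floors at z = 45 mm, so stacked boxes are 45 mm apart; feet have 2.5 mm play. Same either way round. May be absent
- box3: closed dark grey box, orange lid fixed on, 130 (x) x 66 (y) x 50 mm, about 280 g; grasp across y. Origin: centre, under the feet, z up. 4 round feet, 12 mm wide, 6 mm high, at x = +-53.5, y = +-21.5 mm; sides z = 6 to 50 mm; corner recesses in its lid like the blue lid's, floors at z = 45 mm, so stacked boxes are 45 mm apart; feet have 2.5 mm play. Same either way round. May be absent
- sleeve22_a: solid-looking brass sleeve standing upright on the mat, 22 mm diameter, 32 mm tall, small black bore mark on top; origin at the centre of its underside, z along its axis (up). The right size. About 35 g. May be absent
- sleeve22_b: solid-looking brass sleeve standing upright on the mat, 22 mm diameter, 32 mm tall, small black bore mark on top; origin at the centre of its underside, z along its axis (up). The right size. About 35 g. May be absent
- sleeve22_c: solid-looking brass sleeve standing upright on the mat, 22 mm diameter, 32 mm tall, small black bore mark on top; origin at the centre of its underside, z along its axis (up). The right size. About 35 g. May be absent
- sleeve22_d: solid-looking brass sleeve standing upright on the mat, 22 mm diameter, 32 mm tall, small black bore mark on top; origin at the centre of its underside, z along its axis (up). The right size. About 35 g. May be absent
- sleeve16_a: solid-looking brass sleeve standing upright on the mat, 16 mm diameter, 32 mm tall, small black bore mark on top; origin at the centre of its underside, z along its axis (up). The wrong size: stays on the mat
- sleeve16_b: solid-looking brass sleeve standing upright on the mat, 16 mm diameter, 32 mm tall, small black bore mark on top; origin at the centre of its underside, z along its axis (up). The wrong size: stays on the mat
- sleeve28_a: solid-looking brass sleeve standing upright on the mat, 28 mm diameter, 32 mm tall, small black bore mark on top; origin at the centre of its underside, z along its axis (up). The wrong size: stays on the mat
- sleeve28_b: solid-looking brass sleeve standing upright on the mat, 28 mm diameter, 32 mm tall, small black bore mark on top; origin at the centre of its underside, z along its axis (up). The wrong size: stays on the mat
- mat: fixed black rubber mat, 220 mm (x) x 310 mm (y) x 3 mm, on which the sleeves stand in two rows; origin at the centre of its underside on the table
- screwdriver: screwdriver lying on the table, a bystander; origin near its middle
- tape_roll: roll of packing tape lying flat, 90 mm diameter, 25 mm high, a bystander; origin at the centre of its underside
There are look-alikes about, which are no part of the job. What is shaped like the sleeve22_a but purple is not meant. Leave any white look-alike of the box2 alone.

How it is judged (in metres and radians):
On the way, in this order (a step that is already met when the one before it is completed fails the run):
1. all 22 mm sleeves lie in the open kit box (x of sleeve22_a in the frame of kit_box between -0.062 and 0.062 m and y of sleeve22_a in the frame of kit_box between -0.03 and 0.03 m and z of sleeve22_a in the frame of kit_box between 0.008 and 0.052 m and x of sleeve22_b in the frame of kit_box between -0.062 and 0.062 m and y of sleeve22_b in the frame of kit_box between -0.03 and 0.03 m and z of sleeve22_b in the frame of kit_box between 0.008 and 0.052 m and x of sleeve22_c in the frame of kit_box between -0.062 and 0.062 m and y of sleeve22_c in the frame of kit_box between -0.03 and 0.03 m and z of sleeve22_c in the frame of kit_box between 0.008 and 0.052 m and x of sleeve22_d in the frame of kit_box between -0.062 and 0.062 m and y of sleeve22_d in the frame of kit_box between -0.03 and 0.03 m and z of sleeve22_d in the frame of kit_box between 0.008 and 0.052 m), for 0.2 s.
2. the blue lid is seated flush on the kit box with the sleeves inside (all of step 1 and z of lid in the frame of kit_box between 0.0515 and 0.0565 m and horizontal distance between lid and kit_box below 0.007 m and angle between lid's own z axis and vertical below 0.03 rad and angle between the x axis of lid and the x axis of kit_box, either way round below 0.1 rad), for 0.2 s.
At the end, for the whole second after the job is handed in: All 22 mm sleeves are in the kit box; the lid is on it (height within 2.5 mm, centre within 7 mm, level); every closed box is in one column on it, at rest, each at its seated height within 2.5 mm, within 18 mm of the kit box axis, tilted under 0.03 and turned under 0.15 rad (all of step 2 and (z of box1 in the frame of kit_box between 0.0595 and 0.0645 m or z of box1 in the frame of kit_box between 0.1045 and 0.1095 m or z of box1 in the frame of kit_box between 0.1495 and 0.1545 m) and horizontal distance between each of box1, box2, box3 and kit_box below 0.018 m and angle between each of box1, box2, box3's own z axis and vertical below 0.03 rad and angle between the x axis of each of box1, box2, box3 and the x axis of kit_box, either way round below 0.15 rad and linear speed of each of box1, box2, box3 below 0.02 m/s and (z of box2 in the frame of kit_box between 0.0595 and 0.0645 m or z of box2 in the frame of kit_box between 0.1045 and 0.1095 m or z of box2 in the frame of kit_box between 0.1495 and 0.1545 m) and (z of box3 in the frame of kit_box between 0.0595 and 0.0645 m or z of box3 in the frame of kit_box between 0.1045 and 0.1095 m or z of box3 in the frame of kit_box between 0.1495 and 0.1545 m)); the robot touches nothing.
It fails at once if a wrong-size sleeve is moved by more than 30 mm (distance of any of sleeve16_a, sleeve16_b, sleeve28_a, sleeve28_b from where it was at the start of the episode above 0.03 m).
It fails at once if the screwdriver or tape roll is moved by more than 30 mm (distance of any of screwdriver, tape_roll from where it was at the start of the episode above 0.03 m).
Of sleeve22_a, sleeve22_b, sleeve22_c, sleeve22_d only 3 to 4 are there at a start; the rules pass over those that are not, and their reading is None.
Of box1, box2, box3 only 2 to 3 are there at a start; the rules pass over those that are not, and their reading is None.
At some moment in a run one of lid, box1, box2, box3 may be knocked a few centimetres aside while the robot is not near it.
It also fails if it takes over 210 s, if anything falls off the work surface, if the arm or the gripper's body presses on something with over 40 N, if the wrist force passes 120 N, or if a joint passes its speed limit or range.

## Working session

There is one attempt and no reset: what is moved stays moved. The work goes in short steps, Python scripts to look and compute and a tool call to move; the robot and the scene stay as the last step left them, time stands still between calls to the robot, and variables do not carry over. Pictures are saved under pics/ and viewed, and the job is handed in when it is done.

Besides the shell and the picture viewer there is one more tool, called as name(argument=value, ...) on one line, values as JSON. jog_arm: Moves the arm, as the interface text tells. Its arguments: {"type":"object","properties":{"delta_rot":{"type":"array"},"translation":{"type":"array"},"hand":{"type":"array"},"grip_force":{"type":"number"}},"required":["delta_rot","translation","hand"]}

```bash
mkdir -p pics; ls
python3 - <<'E'
from plant import robot, grab_frame, calibration, ticket
import cv2
for n in ["scene","side","wrist"]:
    print(n,calibration(n))
s=robot.observe(); print(s)
for n in ["scene","side","wrist"]:
    cv2.imwrite(f"pics/{n}0.png",grab_frame(n)[:,:,::-1])
E
```

```text
pics
scene {'fovy': 42.5206685339993, 'cx': 323.28835400470865, 'cy': 197.15920019420747, 'D': array([-0.15607743,  0.        ,  0.        ,  0.        ,  0.        ]), 'xyz': array([1303.38138501, 1088.86974578,  884.36082209]), 'attitude': array([-0.74235942, -2.44619208,  1.32310409])}
side {'fovy': 47.184195048861696, 'cx': 314.3336664065209, 'cy': 196.8397051608455, 'D': array([-0.09782395,  0.        ,  0.        ,  0.        ,  0.        ]), 'xyz': array([ 381.74179929, -791.19975401,  891.73853609]), 'attitude': array([-2.36825535,  0.29698136, -0.1231712 ])}
wrist {'fovy': 65.24266614432233, 'cx': 315.4994689743116, 'cy': 197.64713375258054, 'D': array([-0.0535021,  0.       ,  0.       ,  0.       ,  0.       ]), 'tool_from_camera': array([[ 9.99999844e-01,  2.38893361e-04,  5.05471618e-04,
         1.10640845e+00],
       [-3.70720585e-04,  9.60099665e-01,  2.79657821e-01,
        -8.23833007e+01],
       [-4.18494735e-04, -2.79657965e-01,  9.60099603e-01,
        -1.79358334e+02],
       [ 0.00000000e+00,  0.00000000e+00,  0.00000000e+00,
         1.00000000e+00]])}
{'time': 0.0, 'qpos': array([-1.21307607e+00,  8.79388270e-02,  1.37222060e+00, -8.28713146e-06,
        1.68358067e+00, -1.03092870e-01]), 'dq': array([ 0.00022364, -0.00059064, -0.00037073, -0.0017289 , -0.00132115,
       -0.00072512]), 'tau': array([ 1.49923108e-03, -3.40173018e+01, -3.02425182e+01,  7.19998847e-02,
        3.28593620e-02, -1.54086010e-04]), 'tcp_pos': array([ 244.38089828, -492.12886566,  204.33008181]), 'tool_rot': array([-2.66894244,  1.65473077,  0.00267555]), 'wrist_force': array([ 0.72358227, -0.51281395,  0.22500359]), 'wrist_torque': array([0.00645839, 0.01421096, 0.00779692]), 'opening': 94.24758094302638}
```

View pics/scene0.png

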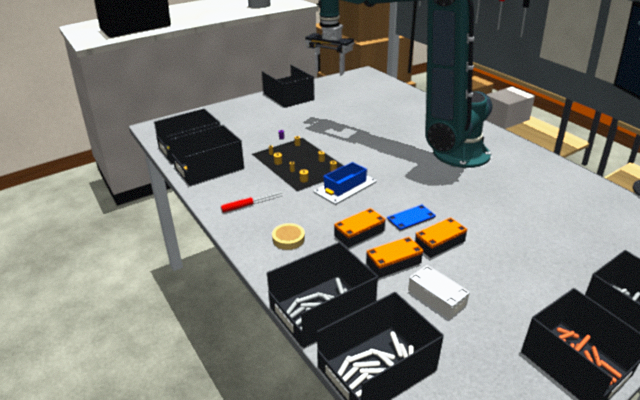

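View pics/side0.png

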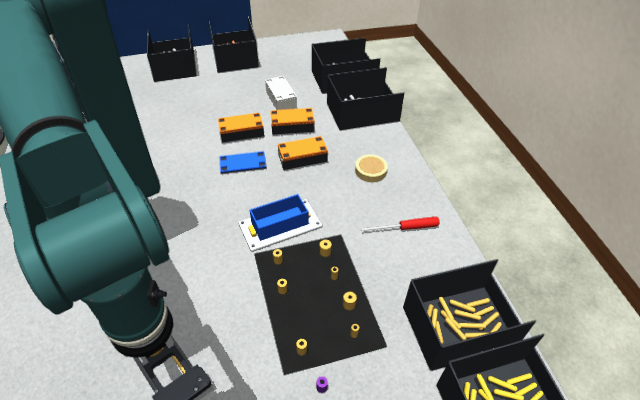

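View pics/wrist0.png

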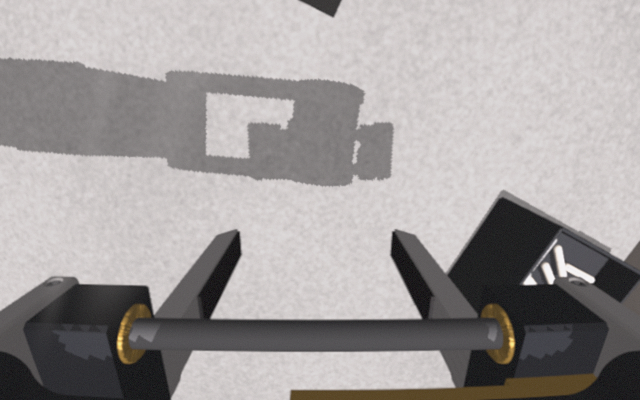

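Side view: mat with seven brass sleeves at about (277,256), (325,248), (335,272), (282,286), (350,298), (355,330), (302,346). The purple decoy is at (322,383). The kit box is at (280,218), the blue lid at (243,161), three orange boxes at (240,125), (292,120), (303,150), and the white look-alike at (281,92). I'll enlarge and measure.

```bash
cat > h.py <<'E'
import numpy as np, cv2
from scipy.spatial.transform import Rotation as R
from plant import robot, grab_frame, calibration, ticket
def cam(n, state=None):
    c=calibration(n); f=200/np.tan(np.radians(c['fovy'])/2)
    K=np.array([[f,0,c['cx']],[0,f,c['cy']],[0,0,1]])
    if n=='wrist':
        T=np.eye(4); T[:3,:3]=R.from_rotvec(state['tool_rot']).as_matrix(); T[:3,3]=state['tcp_pos']
        T=T@c['tool_from_camera']
    else:
        T=np.eye(4); T[:3,:3]=R.from_rotvec(c['attitude']).as_matrix(); T[:3,3]=c['xyz']
    return K,np.array(c['D']),T
def p2w(n,px,z,state=None):
    K,D,T=cam(n,state)
    px=np.array(px,float).reshape(-1,1,2)
    u=cv2.undistortPoints(px,K,D).reshape(-1,2)
    d=np.c_[u,np.ones(len(u))]@T[:3,:3].T
    z=np.broadcast_to(z,len(u))
    t=(z-T[2,3])/d[:,2]
    return T[:3,3]+d*t[:,None]
def w2p(n,P,state=None):
    K,D,T=cam(n,state); Ti=np.linalg.inv(T)
    return cv2.projectPoints(np.array(P,float).reshape(-1,3),cv2.Rodrigues(Ti[:3,:3])[0],Ti[:3,3],K,D)[0].reshape(-1,2)
def shot(n,fn):
    s=robot.observe(); im=grab_frame(n)[:,:,::-1].copy(); cv2.imwrite(f'pics/{fn}.png',im); 
    np.save(f'pics/{fn}.npy',np.r_[s['tcp_pos'],s['tool_rot']])
    return im,s
def st(fn):
    a=np.load(f'pics/{fn}.npy'); return dict(tcp_pos=a[:3],tool_rot=a[3:])
def crop(fn,x0,y0,x1,y1,k,out):
    im=cv2.imread(f'pics/{fn}.png')[y0:y1,x0:x1]
    cv2.imwrite(f'pics/{out}.png',cv2.resize(im,None,fx=k,fy=k,interpolation=cv2.INTER_CUBIC))
def axes(s):
    m=R.from_rotvec(s['tool_rot']).as_matrix(); return m
E
python3 - <<'E'
from h import *
np.set_printoptions(precision=1,suppress=True)
crop('side0',205,95,405,245,4,'c1'); crop('side0',240,230,400,400,3.5,'c2')
sl=[(277,252),(325,244),(335,269),(282,282),(350,293),(355,326),(302,342)]
print(p2w('side',sl,35))
print(p2w('side',[(280,205)],58),p2w('side',[(243,161)],13),p2w('side',[(240,125),(292,118),(303,148)],50),p2w('side',[(400,228),(372,165),(281,88)],20))
print(axes(robot.observe()))
E
```

```text
[[ 458.6 -155.1   35. ]
 [ 572.6 -159.9   35. ]
 [ 575.7 -233.6   35. ]
 [ 453.3 -238.1   35. ]
 [ 589.8 -301.7   35. ]
 [ 576.4 -379.2   35. ]
 [ 463.1 -386.6   35. ]]
[[491.7 -33.   58. ]] [[428.6 201.2  13. ]] [[440.6 321.3  50. ]
 [598.7 316.4  50. ]
 [598.7 172.   50. ]] [[ 768.9 -146.9   20. ]
 [ 777.8   87.7   20. ]
 [ 606.5  530.9   20. ]]
[[ 0.4 -0.9 -0. ]
 [-0.9 -0.4  0. ]
 [-0.  -0.  -1. ]]
```

View pics/c1.png

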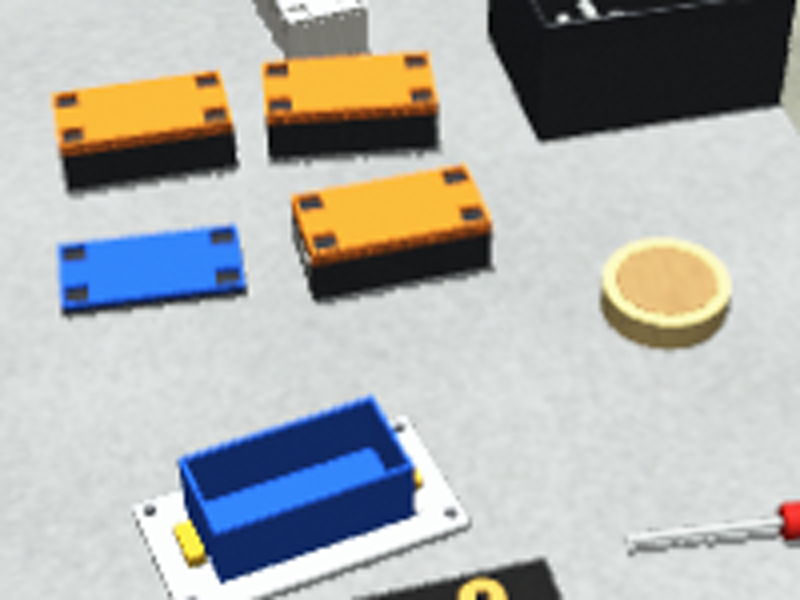

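View pics/c2.png

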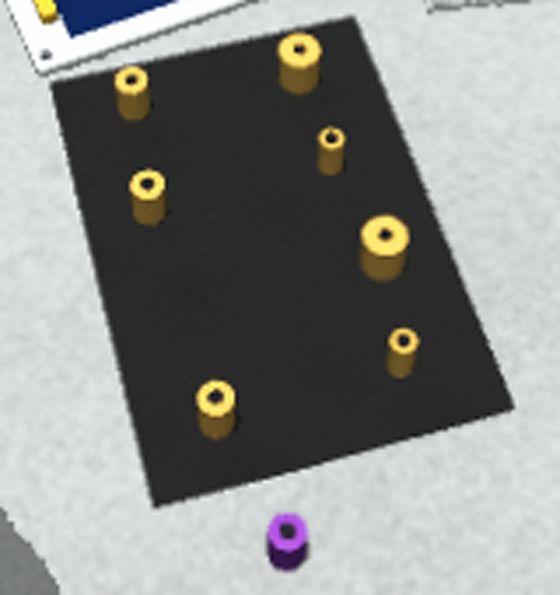

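Brass sleeves in crop c2, by top diameter: 22 mm at (131,80), (147,184) and (215,397), the left column. The 28 mm are at (300,48) and (384,236), and the 16 mm at (331,138) and (403,341). Purple at (288,530) is the decoy. That makes three 22 mm sleeves. I'll measure widths to confirm and get the kit box yaw.

Run:
```python
from h import *
np.set_printoptions(precision=1,suppress=True)
def c1(p): return np.array(p)/4+[205,95]-.375
def c2(p): return np.array(p)/3.5+[240,230]-.36
# widths
for a in [((115,80),(148,80)),((130,184),(165,184)),((197,397),(235,397)),((278,48),(321,48)),((361,236),(409,236)),((319,138),(344,138)),((389,341),(418,341))]:
    w=p2w('side',c2(a),35); print(np.linalg.norm(w[1]-w[0]).round(1), w.mean(0))
def q(n,pts,z):
    w=p2w('side',c1(pts),z); e=w[1]-w[0]; e2=w[2]-w[3]
    print(n,w.mean(0),np.degrees(np.arctan2(e[1],e[0])),np.degrees(np.arctan2(e2[1],e2[0])),np.linalg.norm(e),np.linalg.norm(e2))
q('kit',[(181,462),(372,397),(413,467),(211,530)],58)
q('lid',[(59,245),(236,226),(245,290),(64,309)],13)
q('b_l',[(53,94),(220,71),(234,121),(62,149)],50)
q('b_r',[(262,63),(429,52),(438,108),(268,121)],50)
q('b_n',[(293,201),(465,167),(491,220),(314,258)],50)
m=axes(robot.observe());print(np.degrees(np.arctan2(m[1,0],m[0,0])))
```

```text
21.8 [ 458.8 -156.6   35. ]
22.0 [ 452.7 -238.5   35. ]
21.6 [ 461.4 -388.5   35. ]
28.9 [ 573.5 -158.1   35. ]
29.4 [ 586.1 -311.2   35. ]
16.1 [ 574.3 -233.4   35. ]
17.0 [ 575.6 -381.5   35. ]
kit [484.6 -49.5  58. ] 11.278153180235867 8.529123751589793 127.98605558851077 129.0360433060462
lid [426.8 200.2  13. ] -5.038063657741957 -5.489225105159284 128.84527007569713 127.02509853971311
b_l [443.7 337.4  50. ] -1.4378345903431746 0.5147660677602274 128.49706975583337 128.63798189681143
b_r [600.9 326.4  50. ] -7.881931178646688 -7.103387816520495 130.13273983677854 127.8648687616119
b_n [598.  175.2  50. ] 3.073256142944628 3.873052491083234 128.47534075393355 128.89771728217528
-63.59929023522196
```

jog_arm(delta_rot=[[0,0,-3.3],[0,0,-3.3],[0,0,-3.3],[0,0,-3.3],[0,0,-3.2]], translation=[[3.2,3.4,0],[3.2,3.4,0],[3.2,3.4,0],[3.2,3.4,0],[3.2,3.4,0]], hand=[5,5,5,5,5], grip_force=15)

```text
time: 0.65
tcp_pos: [405.4, -321.1, 205.2]
tool_rot: [2.404, -2.023, -0.0]
wrist_force: [1.5, -0.2, -0.1]
opening: 57.2
```

jog_arm(delta_rot=[[0,0,0],[0,0,0],[0,0,0],[0,0,0],[0,0,0]], translation=[[0,1.5,2],[0,1.5,2],[0,0,0],[0,0,0],[0,0,0]], hand=[5,5,5,5,5])

```text
time: 1.15
tcp_pos: [403.9, -293.1, 243.9]
tool_rot: [2.405, -2.02, -0.003]
wrist_force: [0.8, -0.2, 0.5]
opening: 50.0
```

Run:
```python
from h import *
np.set_printoptions(precision=2,suppress=True)
im,s=shot('wrist','w1'); m=axes(s); print(s['time'],s['tcp_pos'],np.degrees(np.arctan2(m[1,0],m[0,0])),m[:,2],s['opening'])
```

```text
1.15 [ 403.93 -293.07  243.93] -80.05597269930617 [-0.  0. -1.] 50.01143083084599
```

View pics/w1.png

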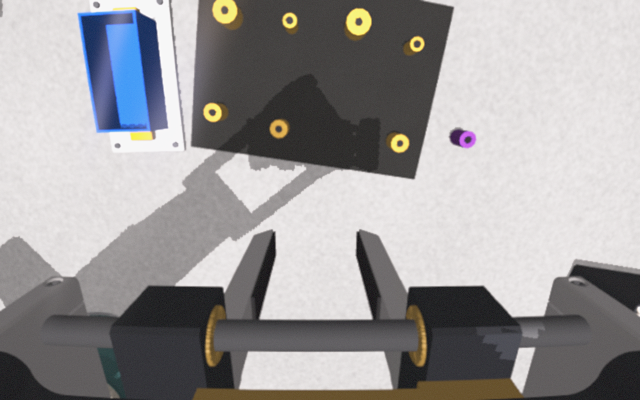

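Wrist view: 22 mm sleeves at (213,112), (279,128) and (400,143), 28s at (225,10) and (359,21), 16s at (290,20) and (417,44). The purple one is at (467,139) and the kit box at (122,72). I'll enlarge for accurate centres.

Run:
```python
from h import *
crop('w1',70,0,200,160,4,'c3'); crop('w1',190,90,420,160,3.4,'c4')
```

```text
(no output)
```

View pics/c3.png

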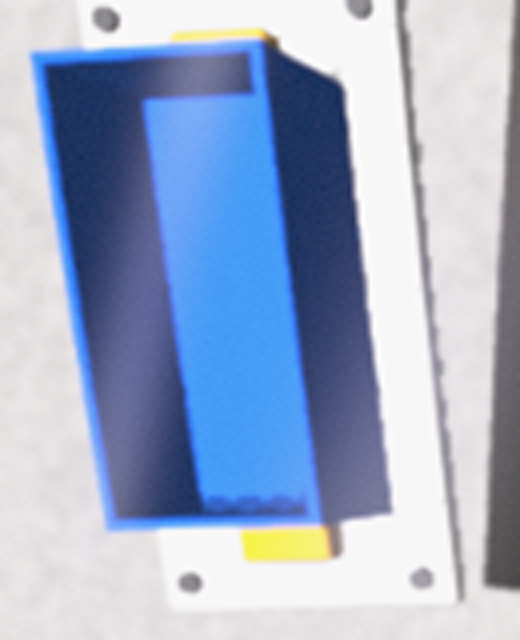

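View pics/c4.png

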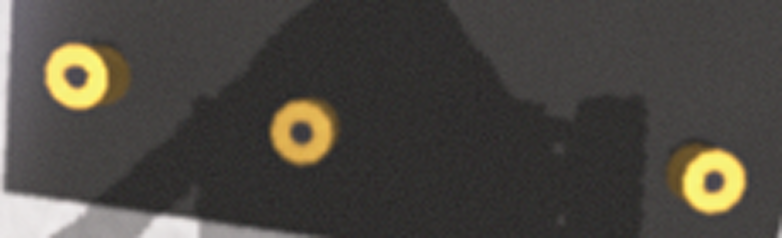

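Run:
```python
from h import *
np.set_printoptions(precision=1,suppress=True)
s=st('w1')
c4=lambda p:np.array(p)/3.4+[190,90]-.35
c3=lambda p:np.array(p)/4+[70,0]-.37
print(p2w('wrist',c4([(76,76),(302,132),(714,181)]),35,s))
w=p2w('wrist',c3([(30,52),(266,38),(325,525),(107,529)]),58,s)
print(w,w.mean(0)); 
for a,b in((0,3),(1,2)):
    e=w[a]-w[b];print(np.degrees(np.arctan2(e[1],e[0])),np.linalg.norm(e))
h=p2w('wrist',c3([(106,17),(359,6),(422,577),(190,582)]),10,s);print(h,h.mean(0))
for a,b in((0,3),(1,2)):
    e=h[a]-h[b];print(np.degrees(np.arctan2(e[1],e[0])),np.linalg.norm(e))
```

```text
[[ 458.4 -157.1   35. ]
 [ 452.5 -239.4   35. ]
 [ 461.4 -389.4   35. ]]
[[542.4  -5.6  58. ]
 [554.5 -72.1  58. ]
 [427.1 -94.8  58. ]
 [415.3 -28.9  58. ]] [484.8 -50.4  58. ]
10.404788206564259 129.26627522238311
10.102137464067713 129.46734350271393
[[ 562.9    6.1   10. ]
 [ 576.4  -73.    10. ]
 [ 407.5 -103.8   10. ]
 [ 392.8  -24.8   10. ]] [484.9 -48.9  10. ]
10.289016981599401 172.88892902631991
10.353921072254138 171.68463617870623
```

jog_arm(delta_rot=[[0,0,0],[0,0,0],[0,0,0],[0,0,0],[0,0,0]], translation=[[1.15,-1.92,-3.9],[1.15,-1.92,-3.9],[1.15,-1.92,-3.9],[1.15,-1.93,-3.9],[1.15,-1.93,-3.9]], hand=[5,5,5,5,5])

```text
time: 1.7
tcp_pos: [461.2, -389.8, 47.4]
tool_rot: [-2.405, 2.021, 0.003]
wrist_force: [0.4, -0.1, 0.7]
opening: 50.2
```

jog_arm(delta_rot=[[0,0,0.3],[0,0,0],[0,0,0],[0,0,0],[0,0,0]], translation=[[0,0,-1.5],[0,0,-1.5],[0,0,-0.9],[0,0,0],[0,0,0]], hand=[5,5,5,5,5])

```text
time: 2.2
tcp_pos: [462.7, -389.2, 13.3]
tool_rot: [2.412, -2.013, 0.005]
wrist_force: [-0.2, 0.5, -0.2]
opening: 50.1
```

Run:
```python
from h import *
np.set_printoptions(precision=2,suppress=True)
im,s=shot('wrist','w2'); m=axes(s); print(s['time'],s['tcp_pos'],np.degrees(np.arctan2(m[1,0],m[0,0])),m[:,2],s['opening'])
```

```text
2.2 [ 462.66 -389.17   13.33] -79.68303322853065 [ 0. -0. -1.] 50.106359976408484
```

View pics/w2.png

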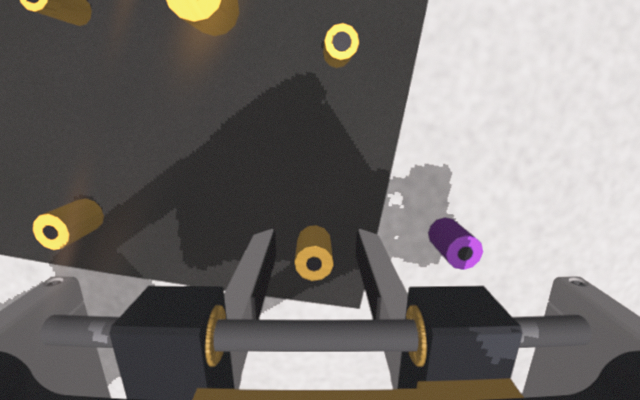

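jog_arm(delta_rot=[[0,0,0],[0,0,0],[0,0,0],[0,0,0],[0,0,0]], translation=[[0,0,-0.4],[0,0,0],[0,0,0],[0,0,0],[0,0,0]], hand=[5,1.8,1.8,1.8,1.8])

```text
time: 2.75
tcp_pos: [462.1, -388.9, 7.6]
tool_rot: [2.412, -2.013, 0.0]
wrist_force: [-0.1, -1.1, 1.5]
opening: 21.4
```

jog_arm(delta_rot=[[0,0,0],[0,0,0],[0,0,0],[0,0,0],[0,0,0]], translation=[[0,0,0],[0,0,0],[0,0,1.5],[0,0,4],[0,0,4]], hand=[1.8,1.8,1.8,1.8,1.8])

```text
time: 3.25
tcp_pos: [461.5, -388.3, 103.3]
tool_rot: [-2.412, 2.013, 0.004]
wrist_force: [0.5, -0.1, -0.0]
opening: 21.4
```

jog_arm(delta_rot=[[0,0,0],[0,0,0],[0,0,0],[0,0,0],[0,0,0]], translation=[[0.8,4.3,0],[0.8,4.3,0],[0.8,4.3,0],[0.8,4.3,0],[0.8,4.3,0]], hand=[1.8,1.8,1.8,1.8,1.8])

```text
time: 3.75
tcp_pos: [502.4, -172.4, 103.9]
tool_rot: [-2.411, 2.013, -0.003]
wrist_force: [1.3, -0.6, -1.1]
opening: 22.0
```

jog_arm(delta_rot=[[0,0,0],[0,0,0],[0,0,0],[0,0,0],[0,0,0]], translation=[[0.8,4.3,0],[0.8,4.3,0],[0.6,4.5,0],[0,0,0],[0,0,0]], hand=[1.8,1.8,1.8,1.8,1.8])

```text
time: 4.25
tcp_pos: [524.4, -42.2, 103.5]
tool_rot: [2.414, -2.01, 0.003]
wrist_force: [-0.8, 0.4, -0.4]
opening: 21.8
```

Run:
```python
from h import *
np.set_printoptions(precision=2,suppress=True)
im,s=shot('wrist','w3'); m=axes(s); print(s['time'],s['tcp_pos'],np.degrees(np.arctan2(m[1,0],m[0,0])),m[:,2],s['opening'])
```

```text
4.25 [524.37 -42.24 103.49] -79.55360289397393 [ 0. -0. -1.] 21.84294332753791
```

View pics/w3.png

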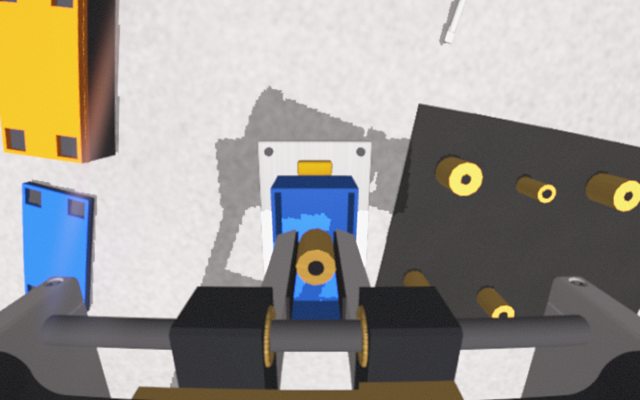

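jog_arm(delta_rot=[[0,0,0],[0,0,0],[0,0,0],[0,0,0],[0,0,0]], translation=[[0,0,-2],[0,0,-2],[0,0,-2],[0,0,-2.2],[0,0,0]], hand=[1.8,1.8,1.8,1.8,1.8])

```text
time: 4.8
tcp_pos: [522.0, -44.6, 18.1]
tool_rot: [2.407, -2.015, -0.006]
wrist_force: [-0.3, -0.0, -1.0]
opening: 21.5
```

jog_arm(delta_rot=[[0,0,0],[0,0,0],[0,0,0],[0,0,0],[0,0,0]], translation=[[0,0,0],[0,0,0],[0,0,1.5],[0,0,3.5],[0,0,3.5]], hand=[2.8,2.8,2.8,2.8,3])

```text
time: 5.3
tcp_pos: [523.9, -43.1, 107.2]
tool_rot: [2.411, -2.013, 0.0]
wrist_force: [-0.3, 0.4, 0.2]
opening: 29.5
```

Run:
```python
from h import *
np.set_printoptions(precision=2,suppress=True)
im,s=shot('wrist','w4'); m=axes(s); print(s['time'],s['tcp_pos'],np.degrees(np.arctan2(m[1,0],m[0,0])),m[:,2],s['opening'])
```

```text
5.3 [523.87 -43.07 107.2 ] -79.71954552211412 [ 0. -0. -1.] 29.467211826659646
```

View pics/w4.png

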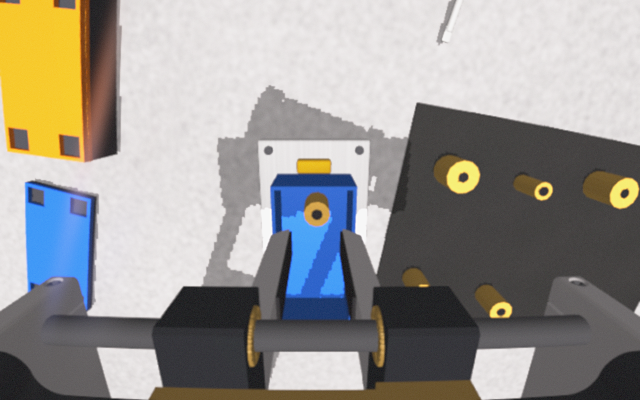

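Sleeve 1 stands in the box at (317,213). Next, the sleeve at (458.4,-157.1).

jog_arm(delta_rot=[[0,0,0],[0,0,0],[0,0,0],[0,0,0],[0,0,0]], translation=[[-2.2,-3.8,0],[-2.2,-3.8,0],[-2.17,-3.8,0],[0,0,-3.5],[0,0,-1.5]], hand=[5,5,5,5,5])

```text
time: 5.85
tcp_pos: [457.4, -158.3, 55.1]
tool_rot: [2.408, -2.017, 0.001]
wrist_force: [0.2, 0.0, -0.6]
opening: 49.6
```

jog_arm(delta_rot=[[0,0,0],[0,0,0],[0,0,0],[0,0,0],[0,0,0]], translation=[[0,0,-2],[0,0,-1.8],[0,0,-1],[0,0,0],[0,0,0]], hand=[5,5,5,5,1.8])

```text
time: 6.35
tcp_pos: [459.1, -157.2, 8.5]
tool_rot: [-2.412, 2.013, -0.003]
wrist_force: [-0.8, 0.0, 0.5]
opening: 44.9
```

jog_arm(delta_rot=[[0,0,0],[0,0,0],[0,0,0],[0,0,0],[0,0,0]], translation=[[0,0,0],[0,0,0],[0,0,0],[0,0,0],[0,0,0]], hand=[1.8,1.8,1.8,1.8,1.8])

```text
time: 6.85
tcp_pos: [458.9, -157.0, 8.3]
tool_rot: [-2.412, 2.013, -0.002]
wrist_force: [0.2, -0.4, 3.3]
opening: 21.6
```

jog_arm(delta_rot=[[0,0,0],[0,0,0],[0,0,0],[0,0,0],[0,0,0]], translation=[[0,0,1.5],[0,0,4],[0,0,4],[0.9,3.6,0],[0.9,3.6,0]], hand=[1.8,1.8,1.8,1.8,1.8])

```text
time: 7.35
tcp_pos: [477.5, -85.1, 104.4]
tool_rot: [-2.408, 2.016, -0.006]
wrist_force: [1.0, -1.0, -1.3]
opening: 21.6
```

jog_arm(delta_rot=[[0,0,0],[0,0,0],[0,0,0],[0,0,0],[0,0,0]], translation=[[0.84,3.5,0],[0,0,0],[0,0,-2],[0,0,-2],[0,0,-2]], hand=[1.8,1.8,1.8,1.8,1.8])

```text
time: 7.85
tcp_pos: [484.5, -50.5, 41.6]
tool_rot: [2.411, -2.013, 0.0]
wrist_force: [1.4, 0.2, -0.7]
opening: 21.8
```

jog_arm(delta_rot=[[0,0,0],[0,0,0],[0,0,0],[0,0,0],[0,0,0]], translation=[[0,0,-2.2],[0,0,0],[0,0,0],[0,0,0],[0,0,0]], hand=[1.8,1.8,1.8,2.8,2.8])

```text
time: 8.35
tcp_pos: [485.5, -50.2, 21.7]
tool_rot: [-2.411, 2.013, -0.003]
wrist_force: [-0.4, -0.3, -0.4]
opening: 27.7
```

jog_arm(delta_rot=[[0,0,0],[0,0,0],[0,0,0],[0,0,0],[0,0,0]], translation=[[0,0,1.5],[0,0,3.5],[0,0,3.5],[0,0,0],[0,0,0]], hand=[2.8,2.8,3,3,3])

```text
time: 8.85
tcp_pos: [485.7, -50.1, 107.1]
tool_rot: [-2.411, 2.012, -0.005]
wrist_force: [-0.6, 0.0, -1.0]
opening: 30.2
```

Run:
```python
from h import *
np.set_printoptions(precision=2,suppress=True)
im,s=shot('wrist','w5'); m=axes(s); print(s['time'],s['tcp_pos'],np.degrees(np.arctan2(m[1,0],m[0,0])),m[:,2],s['opening'])
```

```text
8.85 [485.66 -50.06 107.13] -79.69560135859666 [ 0. -0. -1.] 30.23843435509836
```

View pics/w5.png

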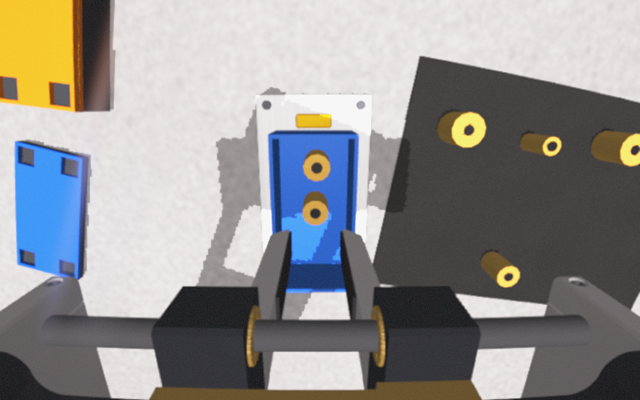

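Two are in. The third sleeve stands alone at (508,276), matching (452.5,-239.4).

jog_arm(delta_rot=[[0,0,0],[0,0,0],[0,0,0],[0,0,0],[0,0,0]], translation=[[-0.65,-3.8,0],[-0.65,-3.8,0],[-0.65,-3.8,0],[-0.64,-3.8,0],[-0.64,-3.75,0]], hand=[5,5,5,5,5])

```text
time: 9.4
tcp_pos: [450.9, -240.0, 103.4]
tool_rot: [2.412, -2.013, -0.006]
wrist_force: [0.9, -1.3, -0.1]
opening: 50.1
```

jog_arm(delta_rot=[[0,0,0],[0,0,0],[0,0,0],[0,0,0],[0,0,0]], translation=[[0,0,-3.5],[0,0,-2.5],[0,0,-2],[0,0,-1.8],[0,0,0]], hand=[5,5,5,5,5])

```text
time: 9.9
tcp_pos: [450.6, -238.3, 4.4]
tool_rot: [2.411, -2.013, -0.008]
wrist_force: [0.7, 0.7, -0.3]
opening: 50.0
```

jog_arm(delta_rot=[[0,0,0],[0,0,0],[0,0,0],[0,0,0],[0,0,0]], translation=[[0,0,0],[0,0,0],[0,0,0],[0,0,0],[0,0,0]], hand=[1.8,1.8,1.8,1.8,1.8])

```text
time: 10.4
tcp_pos: [452.5, -239.3, 7.6]
tool_rot: [2.412, -2.013, 0.0]
wrist_force: [-0.7, 0.3, 0.0]
opening: 21.4
```

jog_arm(delta_rot=[[0,0,0],[0,0,0],[0,0,0],[0,0,0],[0,0,0]], translation=[[0,0,1.5],[0,0,4],[0,0,4],[-0.15,4,0],[-0.15,4,0]], hand=[1.8,1.8,1.8,1.8,1.8])

```text
time: 10.9
tcp_pos: [450.6, -159.7, 104.7]
tool_rot: [-2.408, 2.015, -0.007]
wrist_force: [0.2, 0.8, -0.4]
opening: 21.4
```

jog_arm(delta_rot=[[0,0,0],[0,0,0],[0,0,0],[0,0,0],[0,0,0]], translation=[[-0.15,4,0],[-0.15,4,0],[-0.1,2.2,0],[0,0,0],[0,0,0]], hand=[1.8,1.8,1.8,1.8,1.8])

```text
time: 11.4
tcp_pos: [445.5, -57.5, 102.7]
tool_rot: [2.413, -2.011, 0.001]
wrist_force: [0.5, -0.5, -0.2]
opening: 21.7
```

Run:
```python
from h import *
np.set_printoptions(precision=2,suppress=True)
im,s=shot('wrist','w6'); m=axes(s); print(s['time'],s['tcp_pos'],np.degrees(np.arctan2(m[1,0],m[0,0])),m[:,2],s['opening'])
```

```text
11.4 [445.54 -57.46 102.67] -79.63120860475658 [ 0. -0. -1.] 21.688215167697948
```

View pics/w6.png

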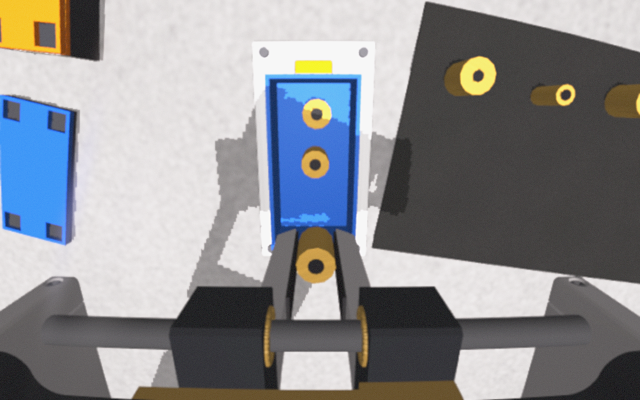

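jog_arm(delta_rot=[[0,0,0],[0,0,0],[0,0,0],[0,0,0],[0,0,0]], translation=[[0,0,-2],[0,0,-2],[0,0,-2],[0,0,-2.2],[0,0,0]], hand=[1.8,1.8,1.8,1.8,1.8])

```text
time: 11.95
tcp_pos: [443.6, -58.3, 18.0]
tool_rot: [2.407, -2.014, -0.007]
wrist_force: [-0.0, -0.5, -0.8]
opening: 21.6
```

jog_arm(delta_rot=[[0,0,0],[0,0,0],[0,0,0],[0,0,0],[0,0,0]], translation=[[0,0,0],[0,0,0],[0,0,1.5],[0,0,3.5],[0,0,3.5]], hand=[2.8,2.8,2.8,2.8,3])

```text
time: 12.45
tcp_pos: [445.3, -57.5, 107.2]
tool_rot: [2.412, -2.013, 0.0]
wrist_force: [0.4, 0.4, 0.1]
opening: 29.8
```

jog_arm(delta_rot=[[0,0,-5],[0,0,-5],[0,0,-5],[0,0,0],[0,0,0]], translation=[[-1,4,2],[-1,4,2],[-1,4,2],[-1,4,2],[-1,4,2]], hand=[8,8,8,8,8])

```text
time: 12.95
tcp_pos: [395.2, 144.0, 208.1]
tool_rot: [-2.126, 2.309, -0.003]
wrist_force: [0.9, -0.1, 0.3]
opening: 67.0
```

jog_arm(delta_rot=[[0,0,0],[0,0,0],[0,0,0],[0,0,0],[0,0,0]], translation=[[0,0,4],[0,0,0],[0,0,0],[0,0,0],[0,0,0]], hand=[9,9,9,9,9])

```text
time: 13.45
tcp_pos: [395.0, 142.0, 244.3]
tool_rot: [2.126, -2.31, -0.002]
wrist_force: [-0.1, -0.7, -0.5]
opening: 89.9
```

Run:
```python
from h import *
np.set_printoptions(precision=2,suppress=True)
im,s=shot('wrist','w7'); m=axes(s); print(s['time'],s['tcp_pos'],np.degrees(np.arctan2(m[1,0],m[0,0])),m[:,2],s['opening'],s['qpos'])
```

```text
13.45 [395.01 142.01 244.29] -94.76943694775109 [-0. -0. -1.] 89.85335859593654 [ 0.21 -0.21  1.57 -0.    1.78  1.86]
```

View pics/w7.png

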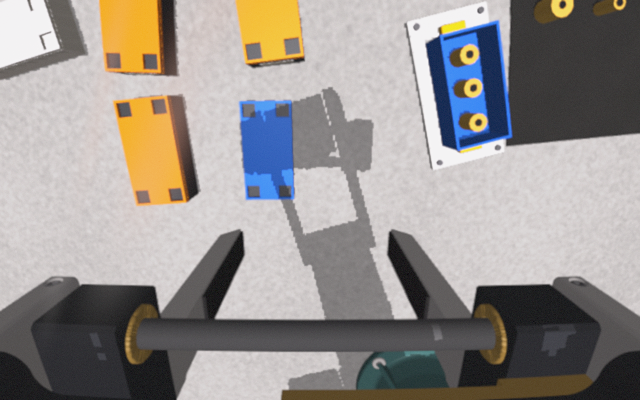

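Three sleeves stand in the kit box at (470,54), (473,88) and (479,122). The lid spans (240,100) to (295,198), with orange boxes around it. Measuring the lid.

Run:
```python
from h import *
crop('w7',215,85,320,215,4.5,'c5')
```

```text
(no output)
```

View pics/c5.png

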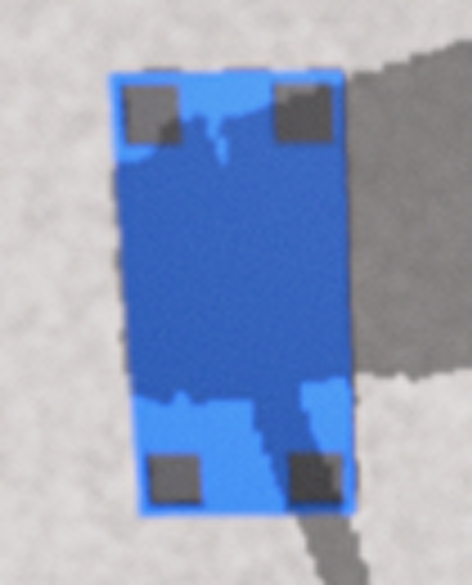

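Run:
```python
from h import *
np.set_printoptions(precision=1,suppress=True)
s=st('w7'); f=lambda p:np.array(p)/4.5+[215,85]-.39
for pts,z in (([(110,73),(346,70),(355,515),(140,515)],13),([(151,115),(304,115),(316,478),(175,478)],10)):
    w=p2w('wrist',f(pts),z,s); print(w.mean(0))
    for a,b in((0,3),(1,2)):
        e=w[a]-w[b];print(np.degrees(np.arctan2(e[1],e[0])),np.linalg.norm(e))
```

```text
[425.8 202.   13. ]
-4.407902036675457 129.59456952937106
-4.709204131949904 130.07051473463272
[425.3 202.8  10. ]
-4.103214268398452 107.14179836621143
-4.413828303712948 106.9554108690414
```

jog_arm(delta_rot=[[0,0,0.3],[0,0,0],[0,0,0],[0,0,0],[0,0,0]], translation=[[0.77,1.5,-4],[0.77,1.5,-4],[0.77,1.5,-4],[0.75,1.45,-4],[0,0,-4]], hand=[9.2,9.2,9.2,9.2,9.2])

```text
time: 14.0
tcp_pos: [426.1, 202.8, 43.1]
tool_rot: [2.135, -2.304, -0.001]
wrist_force: [0.3, -0.3, 0.7]
opening: 92.5
```

jog_arm(delta_rot=[[0,0,0],[0,0,0],[0,0,0],[0,0,0],[0,0,0]], translation=[[0,0,-1.5],[0,0,0],[0,0,0],[0,0,0],[0,0,0]], hand=[9.2,9.2,9.2,9.2,9.2])

```text
time: 14.5
tcp_pos: [427.4, 202.4, 32.3]
tool_rot: [-2.132, 2.303, -0.002]
wrist_force: [-0.0, 0.0, 0.5]
opening: 92.3
```

Run:
```python
from h import *
np.set_printoptions(precision=2,suppress=True)
im,s=shot('wrist','w8'); m=axes(s); print(s['time'],s['tcp_pos'],np.degrees(np.arctan2(m[1,0],m[0,0])),m[:,2],s['opening'],s['qpos'])
```

```text
14.5 [427.41 202.43  32.27] -94.41878574119997 [ 0.  0. -1.] 92.30009799328819 [ 0.32  0.02  1.8  -0.    1.32  1.97]
```

View pics/w8.png

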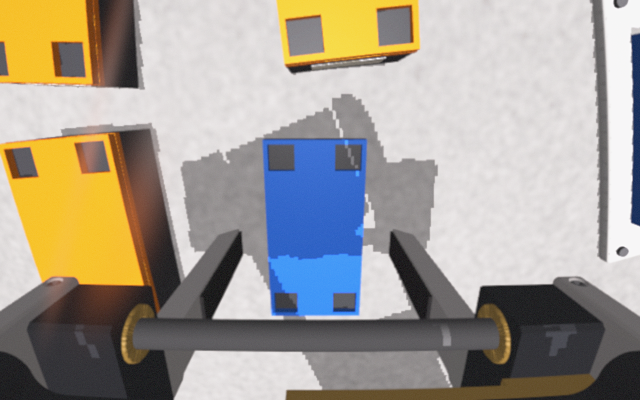

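jog_arm(delta_rot=[[0,0,0],[0,0,0],[0,0,0],[0,0,0],[0,0,0]], translation=[[0,0,-1.3],[0,0,-0.8],[0,0,-0.4],[0,0,0],[0,0,0]], hand=[9.2,9.2,9.2,9.2,9.2])

```text
time: 15.05
tcp_pos: [425.9, 202.1, 5.2]
tool_rot: [2.134, -2.305, -0.0]
wrist_force: [-0.1, 0.2, 0.2]
opening: 92.3
```

jog_arm(delta_rot=[[0,0,0],[0,0,0],[0,0,0],[0,0,0],[0,0,0]], translation=[[0,0,0],[0,0,0],[0,0,0],[0,0,0],[0,0,0]], hand=[6.2,6.2,6.2,6.2,6.2], grip_force=25)

```text
time: 15.55
tcp_pos: [426.3, 202.2, 5.8]
tool_rot: [-2.134, 2.305, -0.0]
wrist_force: [0.2, -0.4, 0.6]
opening: 65.7
```

jog_arm(delta_rot=[[0,0,0],[0,0,0],[0,0,0],[0,0,0],[0,0,0]], translation=[[0,0,0],[0,0,1],[0,0,2],[0,0,3],[0,0,3]], hand=[6.2,6.2,6.2,6.2,6.2])

```text
time: 16.05
tcp_pos: [425.4, 201.9, 96.4]
tool_rot: [2.134, -2.304, -0.001]
wrist_force: [-0.1, 0.2, -1.7]
opening: 65.5
```

Run:
```python
from h import *
np.set_printoptions(precision=2,suppress=True)
im,s=shot('wrist','w9'); m=axes(s); print(s['time'],s['tcp_pos'],np.degrees(np.arctan2(m[1,0],m[0,0])),m[:,2],s['opening'],s['qpos'])
```

```text
16.05 [425.45 201.89  96.42] -94.39576646774623 [-0. -0. -1.] 65.5485672633604 [ 0.32 -0.04  1.72 -0.    1.46  1.97]
```

View pics/w9.png

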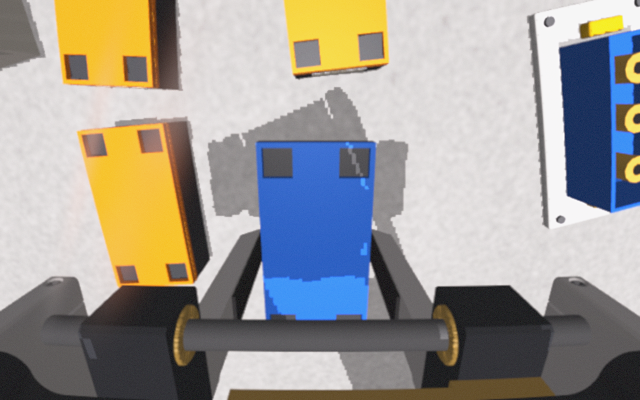

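jog_arm(delta_rot=[[0,0,3],[0,0,3],[0,0,3],[0,0,3],[0,0,2.7]], translation=[[0.84,-3.6,0.4],[0.84,-3.6,0.4],[0.84,-3.6,0.4],[0.84,-3.6,0],[0.84,-3.6,0]], hand=[6.2,6.2,6.2,6.2,6.2])

```text
time: 16.6
tcp_pos: [468.2, 20.7, 107.8]
tool_rot: [-2.414, 2.01, -0.001]
wrist_force: [0.8, 0.2, -1.3]
opening: 65.9
```

jog_arm(delta_rot=[[0,0,0],[0,0,0],[0,0,0],[0,0,0],[0,0,0]], translation=[[0.84,-3.6,0],[0.86,-3.6,0],[0,0,0],[0,0,0],[0,0,0]], hand=[6.2,6.2,6.2,6.2,6.2])

```text
time: 17.1
tcp_pos: [484.7, -49.0, 107.3]
tool_rot: [-2.413, 2.012, 0.001]
wrist_force: [-0.1, 0.5, -0.5]
opening: 65.5
```

Run:
```python
from h import *
np.set_printoptions(precision=2,suppress=True)
im,s=shot('wrist','w10'); m=axes(s); print(s['time'],s['tcp_pos'],np.degrees(np.arctan2(m[1,0],m[0,0])),m[:,2],s['opening'],s['qpos'])
# predicted kit rim corners & lid corners
c,sn=np.cos(np.radians(10.3)),np.sin(np.radians(10.3))
for z in (58,10):
  a=(65,33) if z==58 else (95,50)
  print(z,w2p('wrist',[[484.8+x*a[0]*c-y*a[1]*sn,-50+x*a[0]*sn+y*a[1]*c,z] for x,y in((1,1),(1,-1),(-1,-1),(-1,1))],s))
im,s=shot('side','s1'); crop('s1',200,120,360,240,5,'c6')
```

```text
17.1 [484.69 -49.02 107.27] -79.66060179184106 [-0.  0. -1.] 65.52906321977234 [-0.22 -0.01  1.67  0.    1.48  1.17]
58 [[269.84 132.52]
 [361.41 132.62]
 [354.75 290.48]
 [276.13 290.39]]
10 [[256.54  92.17]
 [374.79  92.3 ]
 [364.69 289.56]
 [266.19 289.44]]
```

View pics/w10.png

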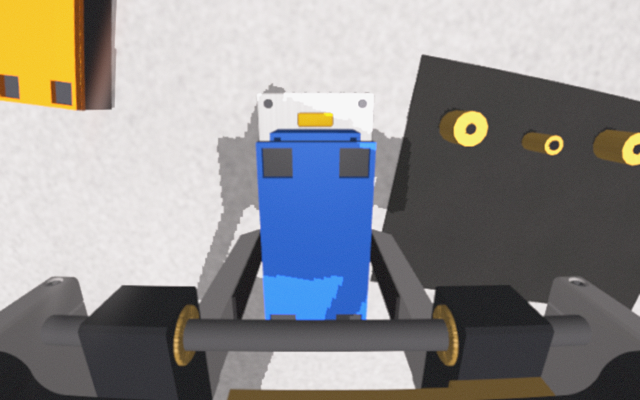

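View pics/c6.png

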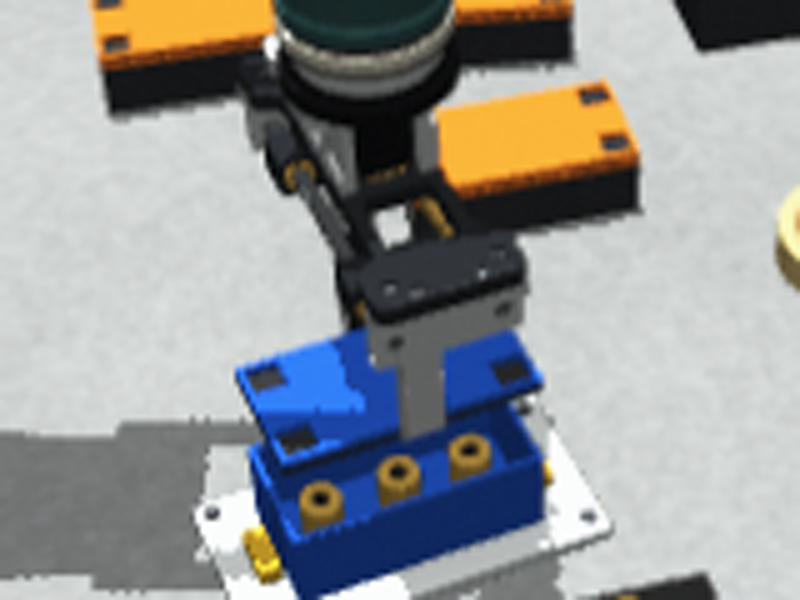

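Run:
```python
from h import *
np.set_printoptions(precision=1,suppress=True)
s=st('w10')
w=p2w('wrist',[(257.5,142),(375.5,142)],114.5,s)
c,sn=np.cos(np.radians(10.3)),np.sin(np.radians(10.3))
m=w.mean(0); print(w, np.linalg.norm(w[0]-w[1]), (m[:2]-[65*c,65*sn]), s['tcp_pos'])
```

```text
[[542.4  -7.2 114.5]
 [554.  -70.7 114.5]] 64.57427060363668 [484.2 -50.6] [484.7 -49.  107.3]
```

jog_arm(delta_rot=[[0,0,0],[0,0,0],[0,0,0],[0,0,0],[0,0,0]], translation=[[0,0,-2],[0,0,-1],[0,0,-0.7],[0,0,-0.4],[0,0,-0.3]], hand=[6.2,6.2,6.2,6.2,6.2])

```text
time: 17.7
tcp_pos: [485.1, -49.6, 63.4]
tool_rot: [2.412, -2.013, 0.0]
wrist_force: [-0.0, -0.3, -1.2]
opening: 65.6
```

jog_arm(delta_rot=[[0,0,0],[0,0,0],[0,0,0],[0,0,0],[0,0,0]], translation=[[0,0,-0.2],[0,0,-0.2],[0,0,0],[0,0,0],[0,0,0]], hand=[6.2,6.2,6.2,6.2,6.2])

```text
time: 18.2
tcp_pos: [485.3, -50.0, 59.8]
tool_rot: [-2.412, 2.013, -0.001]
wrist_force: [-0.1, -0.8, -0.5]
opening: 65.4
```

jog_arm(delta_rot=[[0,0,0],[0,0,0],[0,0,0],[0,0,0],[0,0,0]], translation=[[0,0,-0.1],[0,0,-0.05],[0,0,0],[0,0,0],[0,0,0]], hand=[6.2,6.2,6.2,6.2,6.2])

```text
time: 18.7
tcp_pos: [485.3, -50.0, 59.7]
tool_rot: [-2.412, 2.013, -0.001]
wrist_force: [-2.8, -0.4, 6.8]
opening: 65.4
```

jog_arm(delta_rot=[[0,0,0],[0,0,0],[0,0,0],[0,0,0],[0,0,0]], translation=[[0,0,0],[0,0,0],[0,0,0],[0,0,2],[0,0,4]], hand=[8.5,8.5,8.5,8.5,8.5])

```text
time: 19.2
tcp_pos: [482.1, -49.2, 114.5]
tool_rot: [2.408, -2.01, -0.013]
wrist_force: [0.2, -0.6, -0.0]
opening: 84.8
```

jog_arm(delta_rot=[[0,0,0],[0,0,0],[0,0,0],[0,0,0],[0,0,0]], translation=[[0,0,4],[0,0,4],[0,0,0],[0,0,0],[0,0,0]], hand=[9,9,9,9,9])

```text
time: 19.7
tcp_pos: [484.2, -49.7, 196.2]
tool_rot: [2.411, -2.012, -0.004]
wrist_force: [-0.1, -0.8, 0.3]
opening: 89.9
```

Run:
```python
from h import *
np.set_printoptions(precision=2,suppress=True)
im,s=shot('wrist','w11'); m=axes(s); print(s['time'],s['tcp_pos'],np.degrees(np.arctan2(m[1,0],m[0,0])),s['opening'])
c,sn=np.cos(np.radians(10.3)),np.sin(np.radians(10.3))
print(w2p('wrist',[[484.8+x*65*c-y*33*sn,-50+x*65*sn+y*33*c,67] for x,y in((1,1),(1,-1),(-1,-1),(-1,1))],s))
im,s=shot('side','s2'); crop('s2',200,120,360,240,5,'c7')
```

```text
19.7 [484.22 -49.66 196.17] -79.70162047557363 89.91185909455993
[[280.9  125.06]
 [349.24 125.09]
 [345.57 248.14]
 [284.57 248.1 ]]
```

View pics/w11.png

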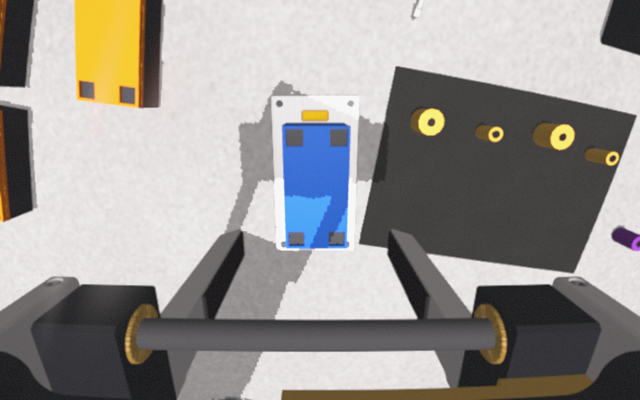

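View pics/c7.png

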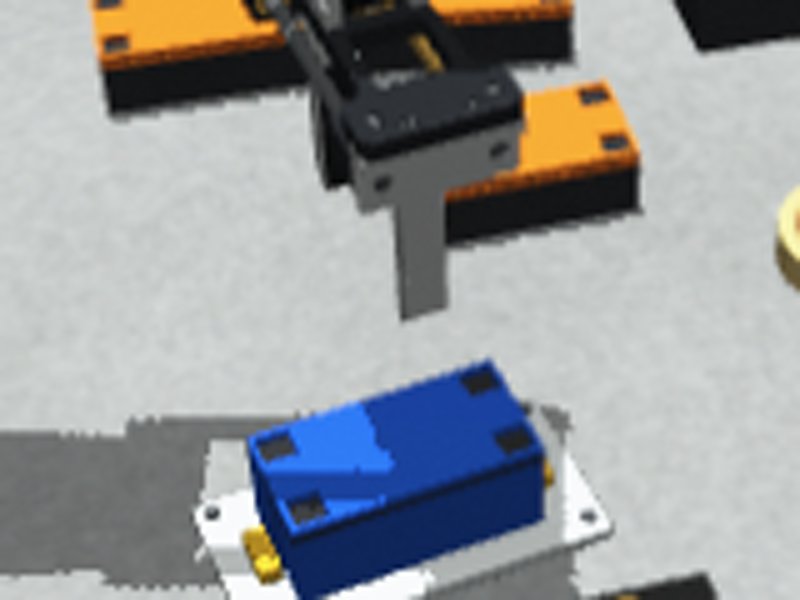

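The lid is seated: corners in w11 at about (283,124) and (347,247) match the prediction, and the side view shows it flush. The sleeves are inside. On to the boxes.

jog_arm(delta_rot=[[0,0,-1.4],[0,0,-1.4],[0,0,-1.4],[0,0,-1.4],[0,0,-1.2]], translation=[[0.7,4.2,1],[0.7,4.2,1],[0.7,4.2,1],[0.7,4.2,1],[0.7,4.2,1]], hand=[9.2,9.2,9.2,9.2,9.2])

```text
time: 20.3
tcp_pos: [519.6, 161.7, 246.7]
tool_rot: [2.285, -2.152, -0.002]
wrist_force: [0.9, -0.7, 0.0]
opening: 92.1
```

jog_arm(delta_rot=[[0,0,0],[0,0,0],[0,0,0],[0,0,0],[0,0,0]], translation=[[0,2,1],[0,0,0],[0,0,0],[0,0,0],[0,0,0]], hand=[9.2,9.2,9.2,9.2,9.2])

```text
time: 20.8
tcp_pos: [519.8, 178.8, 257.1]
tool_rot: [2.285, -2.154, -0.001]
wrist_force: [0.2, -0.5, -0.1]
opening: 92.0
```

Run:
```python
from h import *
np.set_printoptions(precision=2,suppress=True)
im,s=shot('wrist','w12'); m=axes(s); print(s['time'],s['tcp_pos'],np.degrees(np.arctan2(m[1,0],m[0,0])),s['opening'])
```

```text
20.8 [519.81 178.83 257.13] -86.60834648239737 91.98171410598208
```

View pics/w12.png

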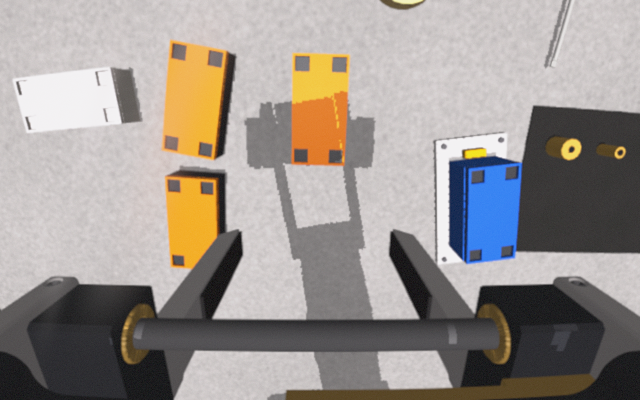

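Run:
```python
from h import *
crop('w12',150,30,370,280,2.4,'c8'); crop('w12',425,120,530,280,3.7,'c9')
```

```text
(no output)
```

View pics/c8.png

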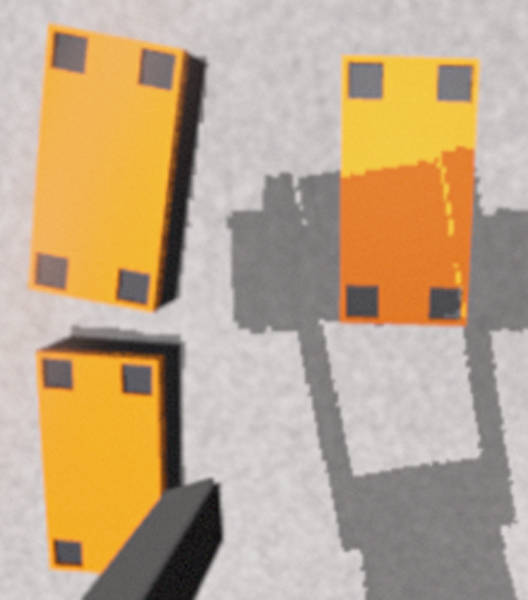

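View pics/c9.png

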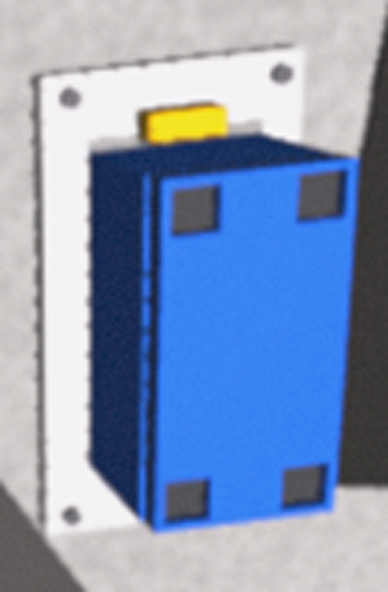

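Run:
```python
from h import *
np.set_printoptions(precision=1,suppress=True)
s=st('w12'); f=lambda p:np.array(p)/2.4+[150,30]-.3; g=lambda p:np.array(p)/3.7+[425,120]-.37
def q(n,px,z):
    w=p2w('wrist',px,z,s); print(n,w.mean(0),end=' ')
    for a,b in((0,3),(1,2)):
        e=w[a]-w[b];print(np.degrees(np.arctan2(e[1],e[0])).round(1),np.linalg.norm(e).round(1),end=' ')
    print()
q('bn',f([(343,56),(478,59),(466,325),(340,320)]),50)
q('br',f([(49,25),(186,48),(156,311),(30,286)]),50)
q('lid',g([(160,180),(359,157),(334,509),(153,530)]),67)
w=p2w('wrist',f([(38,350),(161,354)]),50,s); print(w)
```

```text
bn [597.9 178.1  50. ] 1.7 127.8 2.2 129.1 
br [600.7 329.3  50. ] -7.6 127.4 -7.6 129.4 
lid [485.4 -51.   67. ] 10.4 128.8 10.2 129.4 
[[507.9 369.   50. ]
 [509.4 302.8  50. ]]
```

jog_arm(delta_rot=[[0,0,-1],[0,0,0],[0,0,0],[0,0,0],[0,0,0]], translation=[[1.95,0,-4],[1.95,0,-4],[1.95,0,-4],[1.95,-0.1,-4],[0,0,-1]], hand=[9.3,9.3,9.3,9.3,9.3])

```text
time: 21.35
tcp_pos: [595.9, 177.0, 81.0]
tool_rot: [2.26, -2.169, -0.009]
wrist_force: [-0.8, -0.2, 0.1]
opening: 92.6
```

jog_arm(delta_rot=[[0,0,0],[0,0,0],[0,0,0],[0,0,0],[0,0,0]], translation=[[0,0,0],[0,0,0],[0,0,0],[0,0,0],[0,0,0]], hand=[9.3,9.3,9.3,9.3,9.3])

```text
time: 21.85
tcp_pos: [598.6, 179.4, 90.0]
tool_rot: [-2.268, 2.17, -0.003]
wrist_force: [0.3, 0.9, -0.4]
opening: 92.7
```

Run:
```python
from h import *
np.set_printoptions(precision=2,suppress=True)
im,s=shot('wrist','w13'); m=axes(s); print(s['time'],s['tcp_pos'],np.degrees(np.arctan2(m[1,0],m[0,0])),s['opening'])
```

```text
21.85 [598.63 179.45  90.03] -87.48406803582519 92.6803098583143
```

View pics/w13.png

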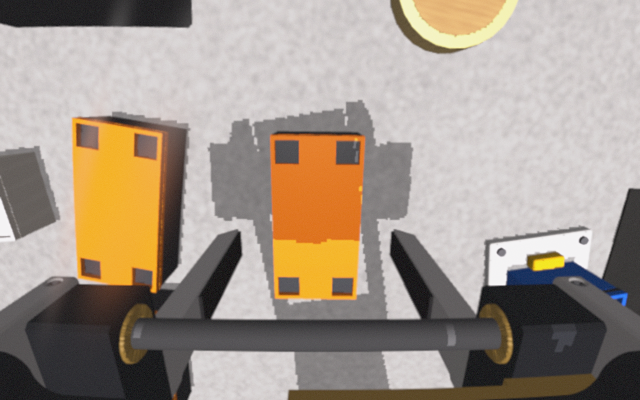

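```bash
cat >> h.py <<'E'
def quad(fn,px,z):
    s=st(fn); w=p2w('wrist',px,z,s); a=[]
    for i,j in((0,3),(1,2)):
        e=w[i]-w[j]; a.append((np.degrees(np.arctan2(e[1],e[0])).round(1),np.linalg.norm(e).round(1)))
    print(w.mean(0).round(1),a)
E
python3 - <<'E'
from h import *
quad('w13',[(271,133),(364.5,134),(356.5,298.5),(275,298)],50)
crop('w13',260,120,380,310,3,'c10')
E
```

```text
[598.4 177.7  50. ] [(np.float64(1.6), np.float64(131.4)), (np.float64(2.2), np.float64(131.1))]
```

View pics/c10.png

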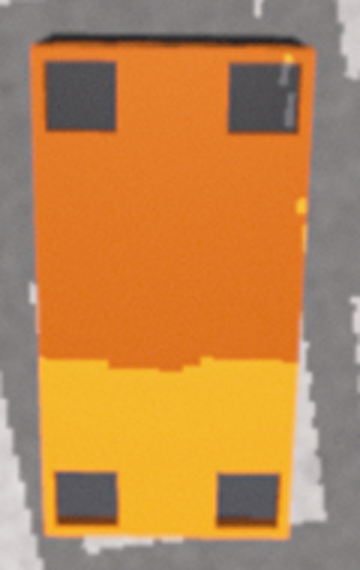

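jog_arm(delta_rot=[[0,0,-0.3],[0,0,0],[0,0,0],[0,0,0],[0,0,0]], translation=[[0,0,-2.5],[0,0,-2.5],[0,0,-1.6],[0,0,-1],[0,0,0]], hand=[9.3,9.3,9.3,9.3,9.3])

```text
time: 22.4
tcp_pos: [597.0, 178.9, 10.3]
tool_rot: [2.262, -2.176, -0.003]
wrist_force: [0.5, 0.6, 0.2]
opening: 92.8
```

jog_arm(delta_rot=[[0,0,0],[0,0,0],[0,0,0],[0,0,0],[0,0,0]], translation=[[0,0,0],[0,0,0],[0,0,0],[0,0,0],[0,0,0]], hand=[6.2,6.2,6.2,6.2,6.2], grip_force=35)

```text
time: 22.9
tcp_pos: [598.8, 179.1, 13.1]
tool_rot: [-2.263, 2.178, -0.002]
wrist_force: [-0.3, 0.6, 1.5]
opening: 66.1
```

jog_arm(delta_rot=[[0,0,0],[0,0,0],[0,0,0],[0,0,0],[0,0,0]], translation=[[0,0,0],[0,0,1],[0,0,2.5],[0,0,3.5],[0,0,3.5]], hand=[6.2,6.2,6.2,6.2,6.2])

```text
time: 23.4
tcp_pos: [596.5, 178.9, 116.1]
tool_rot: [2.261, -2.176, -0.004]
wrist_force: [1.5, 0.2, -3.6]
opening: 66.0
```

Run:
```python
from h import *
np.set_printoptions(precision=2,suppress=True)
im,s=shot('wrist','w14'); m=axes(s); print(s['time'],s['tcp_pos'],np.degrees(np.arctan2(m[1,0],m[0,0])),s['opening'])
```

```text
23.4 [596.5  178.93 116.1 ] -87.79105113993708 65.96896476312229
```

View pics/w14.png

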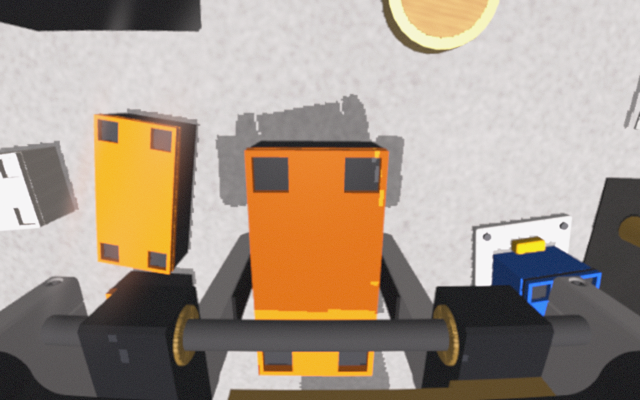

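jog_arm(delta_rot=[[0,0,1.7],[0,0,1.6],[0,0,1.6],[0,0,1.6],[0,0,1.6]], translation=[[-1.87,-3.82,0],[-1.87,-3.82,0],[-1.87,-3.82,0],[-1.87,-3.82,0],[-1.87,-3.82,0]], hand=[6.2,6.2,6.2,6.2,6.2])

```text
time: 23.95
tcp_pos: [502.6, -12.9, 115.3]
tool_rot: [2.413, -2.01, -0.003]
wrist_force: [0.2, -0.9, -3.5]
opening: 65.9
```

jog_arm(delta_rot=[[0,0,0],[0,0,0],[0,0,0],[0,0,0],[0,0,0]], translation=[[-1.87,-3.82,0],[0,0,0],[0,0,0],[0,0,0],[0,0,0]], hand=[6.2,6.2,6.2,6.2,6.2])

```text
time: 24.45
tcp_pos: [486.1, -48.9, 116.5]
tool_rot: [2.414, -2.011, -0.001]
wrist_force: [0.1, -0.0, -3.9]
opening: 65.9
```

Run:
```python
from h import *
np.set_printoptions(precision=2,suppress=True)
im,s=shot('wrist','w15'); m=axes(s); print(s['time'],s['tcp_pos'],np.degrees(np.arctan2(m[1,0],m[0,0])),s['opening'])
im,s=shot('side','s3'); crop('s3',200,110,360,240,5,'c11')
crop('w15',230,110,410,400,2,'c12')
```

```text
24.45 [486.08 -48.92 116.53] -79.59638544623971 65.93212978763889
```

View pics/c12.png

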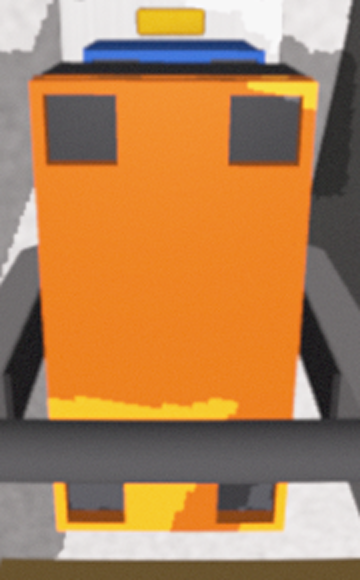

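View pics/c11.png

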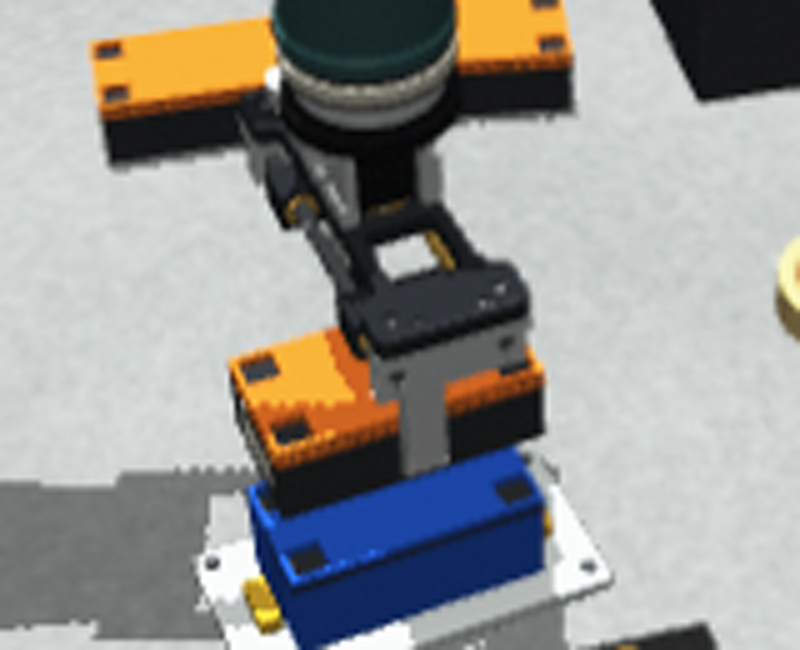

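Run:
```python
from h import *
g=lambda p:np.array(p)/2+[230,110]-.25
quad('w15',g([(30,79),(318,81),(284,530),(55,530)]),154.5)
s=st('w15'); w=p2w('wrist',g([(84,54),(265,54)]),67,s);print(w, w.mean(0)[:2]-65*np.array([np.cos(np.radians(10.3)),np.sin(np.radians(10.3))]))
```

```text
[485.7 -50.  154.5] [(np.float64(9.7), np.float64(129.5)), (np.float64(10.1), np.float64(129.0))]
[[541.41660355  -7.51650997  67.        ]
 [553.28072325 -71.95765385  67.        ]] [483.39613593 -51.3592259 ]
```

jog_arm(delta_rot=[[0,0,0.2],[0,0,0],[0,0,0],[0,0,0],[0,0,0]], translation=[[-0.05,-0.05,-1.5],[0,0,-1],[0,0,-0.8],[0,0,-0.4],[0,0,-0.2]], hand=[6.2,6.2,6.2,6.2,6.2])

```text
time: 25.05
tcp_pos: [485.1, -50.3, 77.4]
tool_rot: [2.415, -2.008, -0.001]
wrist_force: [0.0, 0.0, -4.4]
opening: 65.8
```

jog_arm(delta_rot=[[0,0,0],[0,0,0],[0,0,0],[0,0,0],[0,0,0]], translation=[[0,0,-0.2],[0,0,-0.1],[0,0,-0.1],[0,0,0],[0,0,0]], hand=[6.2,6.2,6.2,6.2,6.2])

```text
time: 25.55
tcp_pos: [485.7, -50.7, 75.0]
tool_rot: [-2.415, 2.009, -0.002]
wrist_force: [-2.8, 0.2, 2.0]
opening: 65.5
```

jog_arm(delta_rot=[[0,0,0],[0,0,0],[0,0,0],[0,0,0],[0,0,0]], translation=[[0,0,-0.1],[0,0,0],[0,0,0],[0,0,0],[0,0,0]], hand=[6.2,6.2,6.2,6.2,6.2])

```text
time: 26.05
tcp_pos: [485.7, -50.7, 75.0]
tool_rot: [-2.415, 2.009, -0.002]
wrist_force: [-4.4, 0.7, 7.6]
opening: 65.8
```

jog_arm(delta_rot=[[0,0,0],[0,0,0],[0,0,0],[0,0,0],[0,0,0]], translation=[[0,0,0],[0,0,0],[0,0,0],[0,0,0],[0,0,2]], hand=[8.5,8.5,8.5,8.5,8.5])

```text
time: 26.55
tcp_pos: [483.1, -50.1, 90.0]
tool_rot: [2.413, -2.007, -0.01]
wrist_force: [-0.6, -1.3, -0.1]
opening: 84.9
```

jog_arm(delta_rot=[[0,0,0],[0,0,0],[0,0,0],[0,0,0],[0,0,0]], translation=[[0,0,4],[0,0,4],[0,0,3],[0,0,0],[0,0,0]], hand=[9,9,9,9,9])

```text
time: 27.05
tcp_pos: [485.6, -50.6, 203.1]
tool_rot: [-2.415, 2.009, -0.002]
wrist_force: [-0.3, -0.5, -0.5]
opening: 89.8
```

Run:
```python
from h import *
np.set_printoptions(precision=2,suppress=True)
im,s=shot('wrist','w16'); m=axes(s); print(s['time'],s['tcp_pos'],np.degrees(np.arctan2(m[1,0],m[0,0])),s['opening'])
c,sn=np.cos(np.radians(10.3)),np.sin(np.radians(10.3))
P=[[485+x*65*c-y*33*sn,-50.3+x*65*sn+y*33*c,112] for x,y in((1,1),(1,-1),(-1,-1),(-1,1))]
print(w2p('wrist',P,s))
im,s=shot('side','s4'); crop('s4',200,110,360,240,5,'c13'); print((w2p('side',P)-[200,110])*5)
crop('w16',260,90,380,290,3,'c14')
```

```text
27.05 [485.62 -50.62 203.12] -79.49674741654225 89.81165297991545
[[275.24 129.24]
 [352.84 129.53]
 [347.82 266.84]
 [279.55 266.63]]
[[486.8  341.93]
 [542.2  431.22]
 [280.96 517.29]
 [233.82 421.73]]
```

View pics/c14.png

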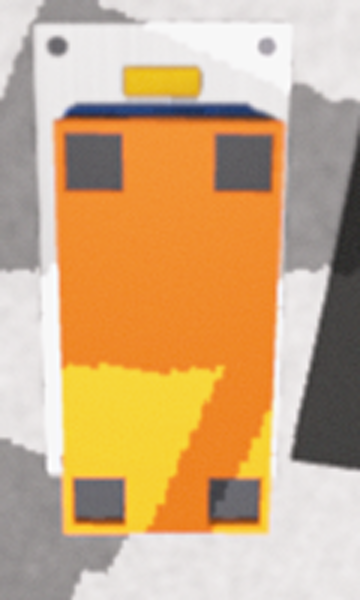

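View pics/c13.png

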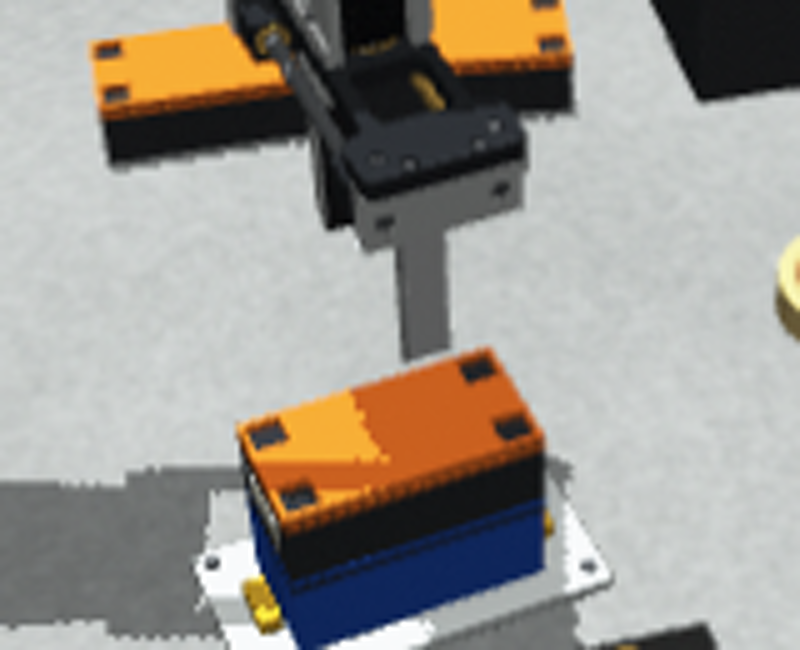

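Run:
```python
from h import *
g=lambda p:np.array(p)/3+[260,90]-.33
for z in (112,115): quad('w16',g([(54,119),(284,121),(270,533),(63,533)]),z)
print(p2w('wrist',g([(57,46),(267,46)]),10,st('w16')).mean(0))
h=p2w('wrist',[(0,0)],10,st('w16'))
```

```text
[484.8 -51.9 112. ] [(np.float64(9.9), np.float64(130.7)), (np.float64(10.5), np.float64(130.1))]
[485.8 -51.7 115. ] [(np.float64(9.9), np.float64(129.2)), (np.float64(10.5), np.float64(128.7))]
[569.24096813 -34.1233106   10.        ]
```

jog_arm(delta_rot=[[0,0,-2],[0,0,-2],[0,0,-2],[0,0,-2],[0,0,-2]], translation=[[1.28,4.22,0],[1.28,4.22,0],[1.28,4.22,0],[1.28,4.22,0],[1.28,4.22,0]], hand=[9.3,9.3,9.3,9.3,9.3])

```text
time: 27.65
tcp_pos: [548.6, 162.0, 200.4]
tool_rot: [2.227, -2.211, -0.003]
wrist_force: [1.1, -1.1, -0.5]
opening: 93.4
```

jog_arm(delta_rot=[[0,0,-2],[0,0,-2],[0,0,-2],[0,0,-2.1],[0,0,0]], translation=[[1.28,4.22,-1],[1.28,4.22,-1],[1.28,4.22,-1],[1.28,4.22,-1],[0,0,-4]], hand=[9.3,9.3,9.3,9.3,9.3])

```text
time: 28.15
tcp_pos: [602.4, 335.5, 123.7]
tool_rot: [-2.07, 2.353, -0.0]
wrist_force: [0.5, 0.2, 0.6]
opening: 93.3
```

jog_arm(delta_rot=[[0,0,0],[0,0,0],[0,0,0],[0,0,0],[0,0,0]], translation=[[0,0,-2],[0,0,0],[0,0,0],[0,0,0],[0,0,0]], hand=[9.3,9.3,9.3,9.3,9.3])

```text
time: 28.65
tcp_pos: [601.6, 329.4, 105.4]
tool_rot: [-2.066, 2.362, -0.002]
wrist_force: [-0.3, -0.3, 0.4]
opening: 92.9
```

Run:
```python
from h import *
np.set_printoptions(precision=2,suppress=True)
im,s=shot('wrist','w17'); m=axes(s); print(s['time'],s['tcp_pos'],np.degrees(np.arctan2(m[1,0],m[0,0])),s['opening'],s['qpos'])
```

```text
28.65 [601.64 329.37 105.4 ] -97.6290706621285 92.94582884911664 [0.42 0.42 1.16 0.   1.56 2.12]
```

View pics/w17.png

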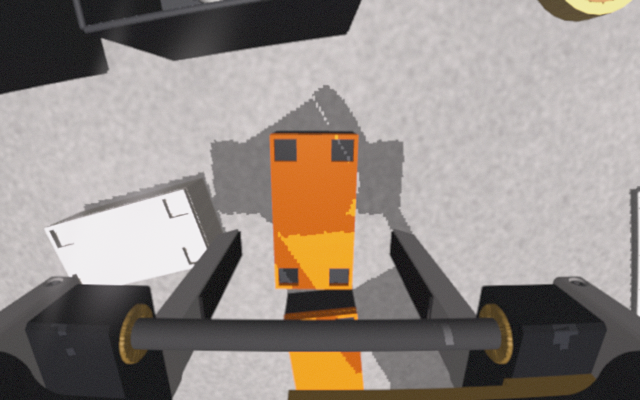

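Run:
```python
from h import *
np.set_printoptions(precision=1,suppress=True)
crop('w17',180,120,380,300,3.6,'c15')
s=st('w17'); m=axes(s)
for px,z in (((222,245),0),((208,250),50),((185,190),50),((207,176),0)):
    w=p2w('wrist',[px],z,s)[0]; print(w, (w-s['tcp_pos'])@m)
```

```text
[565.5 428.    0. ] [-92.8  49.3 105.4]
[583.1 421.3  50. ] [-88.5  30.7  55.5]
[635.9 427.6  50. ] [-101.8  -20.7   55.7]
[636.3 426.9   0. ] [-101.1  -21.   105.7]
```

View pics/c15.png

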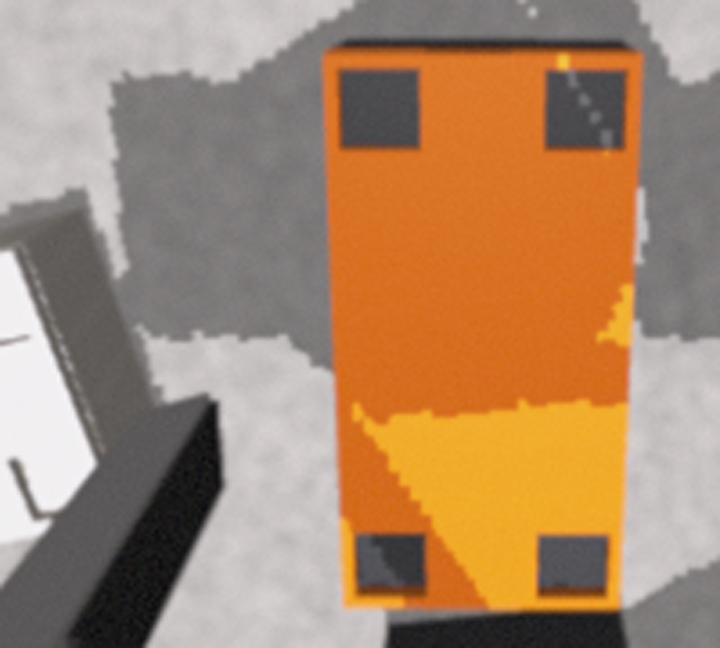

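Run:
```python
from h import *
g=lambda p:np.array(p)/3.6+[180,120]-.36
quad('w17',g([(322,48),(643,52),(622,609),(344,607)]),50)
```

```text
[600.6 330.4  50. ] [(np.float64(-7.7), np.float64(130.9)), (np.float64(-7.6), np.float64(130.5))]
```

jog_arm(delta_rot=[[0,0,0],[0,0,0],[0,0,0],[0,0,0],[0,0,0]], translation=[[0,0,-2.5],[0,0,-3],[0,0,-2],[0,0,-1.6],[0,0,0]], hand=[9.3,9.3,9.3,9.3,9.3])

```text
time: 29.2
tcp_pos: [599.2, 328.4, 9.6]
tool_rot: [2.066, -2.361, -0.002]
wrist_force: [0.4, 0.0, 0.0]
opening: 93.3
```

jog_arm(delta_rot=[[0,0,0],[0,0,0],[0,0,0],[0,0,0],[0,0,0]], translation=[[0,0,0],[0,0,0],[0,0,0],[0,0,0],[0,0,0]], hand=[6.2,6.2,6.2,6.2,6.2], grip_force=35)

```text
time: 29.7
tcp_pos: [601.6, 330.2, 13.7]
tool_rot: [-2.067, 2.361, -0.001]
wrist_force: [0.0, 1.5, 2.3]
opening: 65.6
```

jog_arm(delta_rot=[[0,0,0],[0,0,0],[0,0,0],[0,0,0],[0,0,0]], translation=[[0,0,0],[0,0,1],[0,0,3],[0,0,4],[0,0,4]], hand=[6.2,6.2,6.2,6.2,6.2])

```text
time: 30.2
tcp_pos: [598.9, 328.1, 130.5]
tool_rot: [2.065, -2.359, -0.002]
wrist_force: [0.6, 0.7, -3.3]
opening: 65.6
```

jog_arm(delta_rot=[[0,0,0],[0,0,0],[0,0,0],[0,0,0],[0,0,0]], translation=[[0,0,4],[0,0,0],[0,0,0],[0,0,0],[0,0,0]], hand=[6.2,6.2,6.2,6.2,6.2])

```text
time: 30.7
tcp_pos: [599.0, 328.4, 167.6]
tool_rot: [2.065, -2.358, -0.003]
wrist_force: [-0.3, 0.1, -4.4]
opening: 65.9
```

Run:
```python
from h import *
np.set_printoptions(precision=2,suppress=True)
im,s=shot('wrist','w18'); m=axes(s); print(s['time'],s['tcp_pos'],np.degrees(np.arctan2(m[1,0],m[0,0])),s['opening'],s['wrist_force'])
```

```text
30.7 [598.96 328.41 167.57] -97.5999078321217 65.87889890647587 [-0.28  0.08 -4.41]
```

View pics/w18.png

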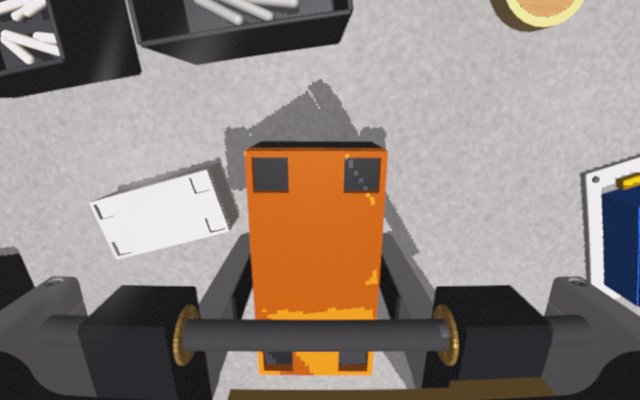

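jog_arm(delta_rot=[[0,0,2],[0,0,2],[0,0,2],[0,0,2],[0,0,2]], translation=[[-1.27,-4.22,0],[-1.27,-4.22,0],[-1.27,-4.22,0],[-1.27,-4.22,0],[-1.27,-4.22,0]], hand=[6.2,6.2,6.2,6.2,6.2])

```text
time: 31.25
tcp_pos: [535.6, 116.6, 170.4]
tool_rot: [2.268, -2.171, -0.002]
wrist_force: [0.3, -1.0, -2.3]
opening: 66.0
```

jog_arm(delta_rot=[[0,0,2],[0,0,2],[0,0,2],[0,0,2],[0,0,0]], translation=[[-1.27,-4.22,0],[-1.27,-4.22,0],[-1.27,-4.22,0],[-1.27,-4.22,0],[0,0,0]], hand=[6.2,6.2,6.2,6.2,6.2])

```text
time: 31.75
tcp_pos: [484.1, -55.2, 170.8]
tool_rot: [2.404, -2.017, -0.001]
wrist_force: [0.2, 0.6, -4.4]
opening: 65.7
```

jog_arm(delta_rot=[[0,0,0],[0,0,0],[0,0,0],[0,0,0],[0,0,0]], translation=[[0,0,0],[0,0,0],[0,0,0],[0,0,0],[0,0,0]], hand=[6.2,6.2,6.2,6.2,6.2])

```text
time: 32.25
tcp_pos: [486.5, -49.7, 171.9]
tool_rot: [2.415, -2.009, -0.0]
wrist_force: [0.1, 0.3, -3.6]
opening: 65.7
```

Run:
```python
from h import *
np.set_printoptions(precision=2,suppress=True)
im,s=shot('wrist','w19'); m=axes(s); print(s['time'],s['tcp_pos'],np.degrees(np.arctan2(m[1,0],m[0,0])),s['opening'],s['wrist_force'])
im,s=shot('side','s5'); crop('s5',200,80,360,240,3.7,'c17')
crop('w19',230,80,410,400,1.8,'c16')
```

```text
32.25 [486.45 -49.69 171.89] -79.50326871642835 65.73858527832763 [ 0.07  0.28 -3.64]
```

View pics/c16.png

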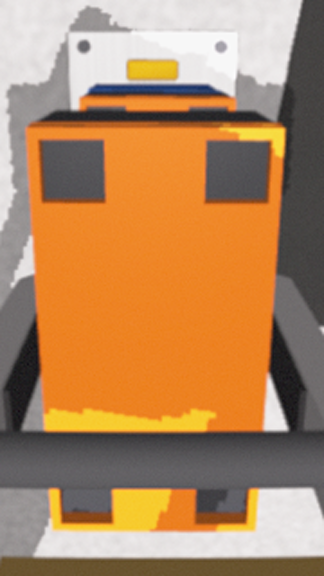

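View pics/c17.png

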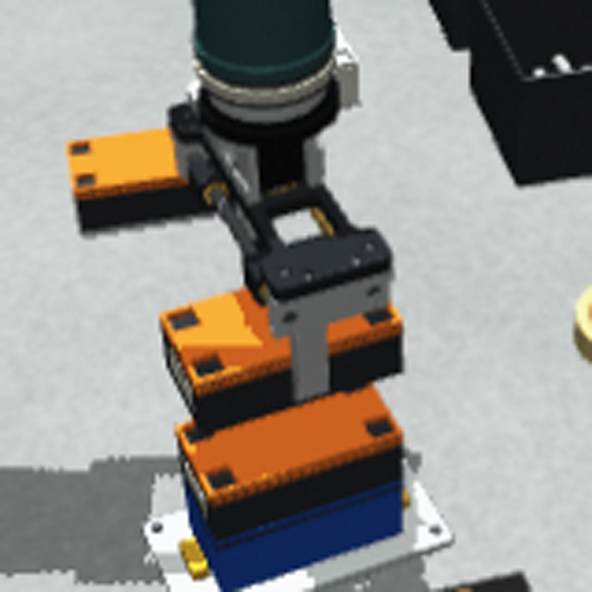

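Run:
```python
from h import *
g=lambda p:np.array(p)/1.8+[230,80]-.22
quad('w19',g([(27,125),(285,127),(256,529),(52,529)]),209.5)
s=st('w19'); u=65*np.array([np.cos(np.radians(10.3)),np.sin(np.radians(10.3))])
w=p2w('wrist',g([(80,98),(237,98)]),112,s);print(w, w.mean(0)[:2]-u, np.linalg.norm(w[0]-w[1]))
w=p2w('wrist',g([(27,125),(285,127)]),209.5,s);print(w.mean(0)[:2]-u)
```

```text
[486.3 -50.9 209.5] [(np.float64(10.2), np.float64(129.0)), (np.float64(10.4), np.float64(128.5))]
[[542.76524859  -8.55108913 112.        ]
 [554.79908302 -73.31764571 112.        ]] [484.82963834 -52.5565114 ] 65.8750333696748
[485.71886861 -51.01756835]
```

jog_arm(delta_rot=[[0,0,0],[0,0,0],[0,0,0],[0,0,0],[0,0,0]], translation=[[-0.11,-0.12,-1.5],[0,0,-1.5],[0,0,-1],[0,0,-0.5],[0,0,-0.3]], hand=[6.2,6.2,6.2,6.2,6.2])

```text
time: 32.85
tcp_pos: [484.8, -51.7, 123.1]
tool_rot: [2.413, -2.011, -0.002]
wrist_force: [0.4, 0.0, -3.1]
opening: 65.7
```

jog_arm(delta_rot=[[0,0,0],[0,0,0],[0,0,0],[0,0,0],[0,0,0]], translation=[[0,0,-0.2],[0,0,-0.1],[0,0,0],[0,0,0],[0,0,0]], hand=[6.2,6.2,6.2,6.2,6.2])

```text
time: 33.35
tcp_pos: [485.4, -51.8, 121.4]
tool_rot: [-2.413, 2.011, -0.001]
wrist_force: [0.4, 0.0, -3.9]
opening: 65.8
```

jog_arm(delta_rot=[[0,0,0],[0,0,0],[0,0,0],[0,0,0],[0,0,0]], translation=[[0,0,-0.1],[0,0,-0.1],[0,0,0],[0,0,0],[0,0,0]], hand=[6.2,6.2,6.2,6.2,6.2])

```text
time: 33.85
tcp_pos: [485.5, -51.8, 120.6]
tool_rot: [-2.413, 2.01, -0.002]
wrist_force: [-3.0, -0.3, 5.2]
opening: 65.9
```

jog_arm(delta_rot=[[0,0,0],[0,0,0],[0,0,0],[0,0,0],[0,0,0]], translation=[[0,0,0],[0,0,0],[0,0,0],[0,0,0],[0,0,2]], hand=[8.5,8.5,8.5,8.5,8.5])

```text
time: 34.35
tcp_pos: [483.1, -51.3, 136.0]
tool_rot: [2.411, -2.009, -0.009]
wrist_force: [0.7, 0.7, -0.4]
opening: 84.9
```

jog_arm(delta_rot=[[0,0,0],[0,0,0],[0,0,0],[0,0,0],[0,0,0]], translation=[[0,0,4],[0,0,4],[0,0,2],[0,0,0],[0,0,0]], hand=[9,9,9,9,9])

```text
time: 34.85
tcp_pos: [485.1, -51.7, 238.2]
tool_rot: [2.413, -2.011, -0.001]
wrist_force: [-0.4, 0.8, 0.1]
opening: 89.8
```

Run:
```python
from h import *
np.set_printoptions(precision=2,suppress=True)
im,s=shot('wrist','w20'); m=axes(s); print(s['time'],s['tcp_pos'],np.degrees(np.arctan2(m[1,0],m[0,0])),s['opening'])
im,s=shot('side','s6'); crop('s6',200,80,360,240,3.7,'c18')
crop('w20',250,80,390,310,2.5,'c19')
```

```text
34.85 [485.06 -51.73 238.22] -79.59745158913225 89.83152041739382
```

View pics/c18.png

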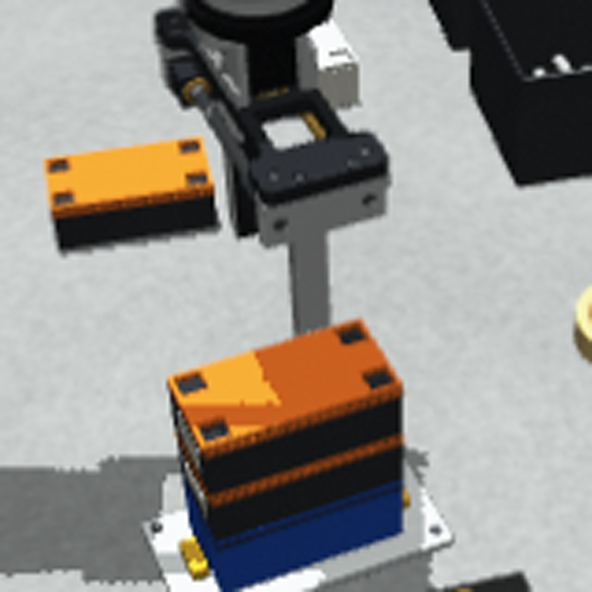

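View pics/c19.png

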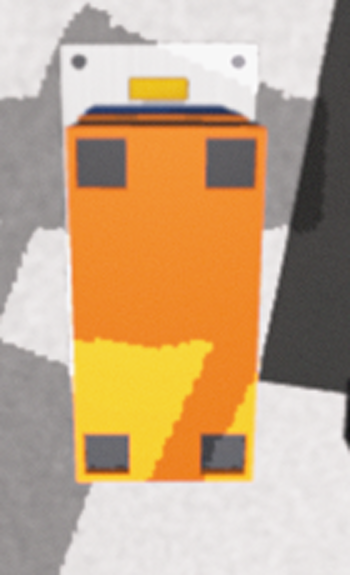

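The stack of two is seated flush. The last box has been knocked: its left corner in the same crop went from (68,143) to (45,157). Re-measuring it.

Run:
```python
from h import *
f=lambda p:np.array(p)/3.7+[200,80]-.37
w=p2w('side',f([(45,157),(206,138),(215,187),(56,213)]),50)
print(w.mean(0)); 
for a,b in((0,1),(3,2)):
    e=w[b]-w[a];print(np.degrees(np.arctan2(e[1],e[0])),np.linalg.norm(e))
g=lambda p:np.array(p)/2.5+[250,80]-.3
quad('w20',g([(66,128),(266,126),(254,482),(76,482)]),157)
```

```text
[425.14623548 318.23647932  50.        ]
-3.4477759431448187 131.99617800106427
0.4051528257489123 126.71917181733997
[484.2 -53.2 157. ] [(np.float64(10.0), np.float64(130.1)), (np.float64(10.6), np.float64(130.8))]
```

jog_arm(delta_rot=[[0,0,-1.5],[0,0,-1.5],[0,0,-1.5],[0,0,-1.5],[0,0,-1.5]], translation=[[-0.67,4.1,0],[-0.67,4.1,0],[-0.67,4.1,0],[-0.67,4.1,0],[-0.67,4.1,0]], hand=[9.3,9.3,9.3,9.3,9.3])

```text
time: 35.45
tcp_pos: [450.3, 154.6, 236.7]
tool_rot: [2.273, -2.164, -0.003]
wrist_force: [0.8, 0.3, -0.2]
opening: 93.1
```

jog_arm(delta_rot=[[0,0,-1.5],[0,0,-1.5],[0,0,-1.5],[0,0,0],[0,0,0]], translation=[[-0.67,4.1,0],[-0.67,4.1,0],[-0.67,4.1,0],[-0.67,4.1,0],[0,0,-4]], hand=[9.3,9.3,9.3,9.3,9.3])

```text
time: 35.95
tcp_pos: [425.6, 322.9, 202.0]
tool_rot: [-2.191, 2.239, -0.0]
wrist_force: [1.0, 0.1, 0.6]
opening: 93.0
```

jog_arm(delta_rot=[[0,0,0],[0,0,0],[0,0,0],[0,0,0],[0,0,0]], translation=[[0,0,-4],[0,0,-4],[0,0,0],[0,0,0],[0,0,0]], hand=[9.3,9.3,9.3,9.3,9.3])

```text
time: 36.45
tcp_pos: [426.2, 317.9, 121.3]
tool_rot: [-2.187, 2.25, -0.001]
wrist_force: [0.8, -0.5, 0.1]
opening: 92.9
```

Run:
```python
from h import *
np.set_printoptions(precision=2,suppress=True)
im,s=shot('wrist','w21'); m=axes(s); print(s['time'],s['tcp_pos'],np.degrees(np.arctan2(m[1,0],m[0,0])),s['opening'],s['qpos'])
crop('w21',200,90,420,320,2.6,'c20')
```

```text
36.45 [426.15 317.86 121.28] -91.61206013192582 92.85544812348428 [ 0.53  0.08  1.55 -0.    1.51  2.13]
```

View pics/c20.png

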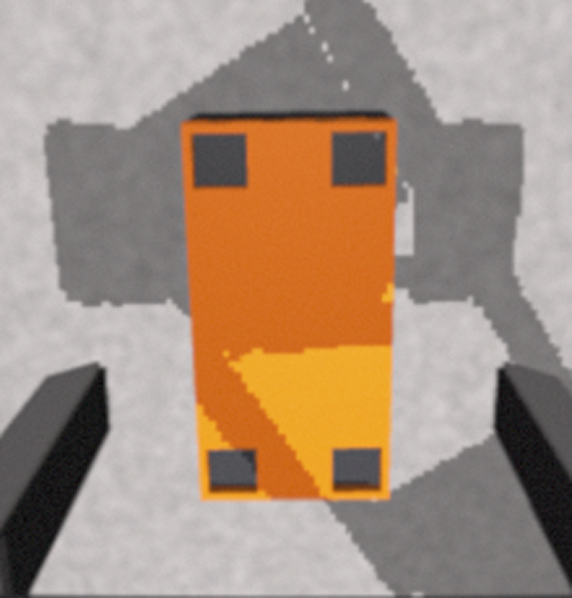

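Run:
```python
from h import *
g=lambda p:np.array(p)/2.6+[200,90]-.3
quad('w21',g([(181,121),(397,119),(390,499),(202,500)]),50)
```

```text
[421.9 320.1  50. ] [(np.float64(-0.7), np.float64(130.7)), (np.float64(-0.8), np.float64(130.8))]
```

jog_arm(delta_rot=[[0,0,0.8],[0,0,0],[0,0,0],[0,0,0],[0,0,0]], translation=[[-0.35,0.15,-3],[0,0,-3],[0,0,-2.5],[0,0,-1.5],[0,0,-0.6]], hand=[9.3,9.3,9.3,9.3,9.3])

```text
time: 37.0
tcp_pos: [421.9, 318.9, 13.4]
tool_rot: [-2.205, 2.237, -0.0]
wrist_force: [0.5, 0.6, 0.1]
opening: 92.8
```

jog_arm(delta_rot=[[0,0,0],[0,0,0],[0,0,0],[0,0,0],[0,0,0]], translation=[[0,0,0],[0,0,0],[0,0,0],[0,0,0],[0,0,0]], hand=[9.3,6.2,6.2,6.2,6.2], grip_force=35)

```text
time: 37.5
tcp_pos: [422.0, 319.7, 14.1]
tool_rot: [-2.204, 2.235, 0.0]
wrist_force: [-0.2, 2.1, 1.2]
opening: 65.7
```

jog_arm(delta_rot=[[0,0,0],[0,0,0],[0,0,0],[0,0,0],[0,0,0]], translation=[[0,0,0],[0,0,0],[0,0,1],[0,0,3],[0,0,4]], hand=[6.2,6.2,6.2,6.2,6.2])

```text
time: 38.0
tcp_pos: [418.6, 316.5, 90.1]
tool_rot: [2.199, -2.23, -0.002]
wrist_force: [0.9, -0.1, -3.5]
opening: 65.8
```

jog_arm(delta_rot=[[0,0,0],[0,0,0],[0,0,0],[0,0,0],[0,0,0]], translation=[[0,0,4],[0,0,4],[0,0,4],[0,0,0],[0,0,0]], hand=[6.2,6.2,6.2,6.2,6.2])

```text
time: 38.5
tcp_pos: [421.1, 318.3, 212.5]
tool_rot: [2.205, -2.236, 0.001]
wrist_force: [-0.1, -0.4, -4.2]
opening: 65.6
```

Run:
```python
from h import *
np.set_printoptions(precision=2,suppress=True)
im,s=shot('wrist','w22'); m=axes(s); print(s['time'],s['tcp_pos'],np.degrees(np.arctan2(m[1,0],m[0,0])),s['opening'],s['wrist_force'])
im,s=shot('side','s7'); crop('s7',200,80,360,240,3.7,'c21')
```

```text
38.5 [421.13 318.27 212.52] -90.81271632430767 65.56422987255077 [-0.06 -0.39 -4.21]
```

View pics/w22.png

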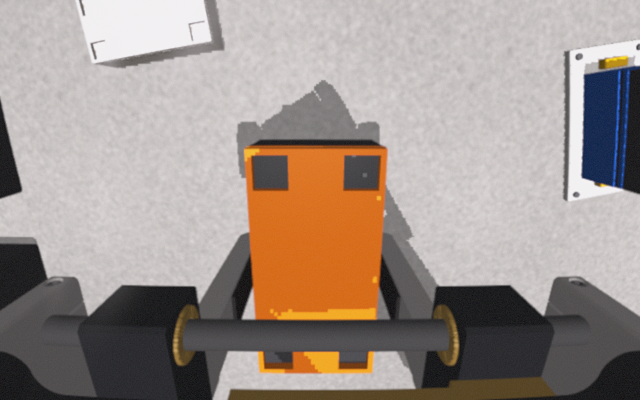

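View pics/c21.png

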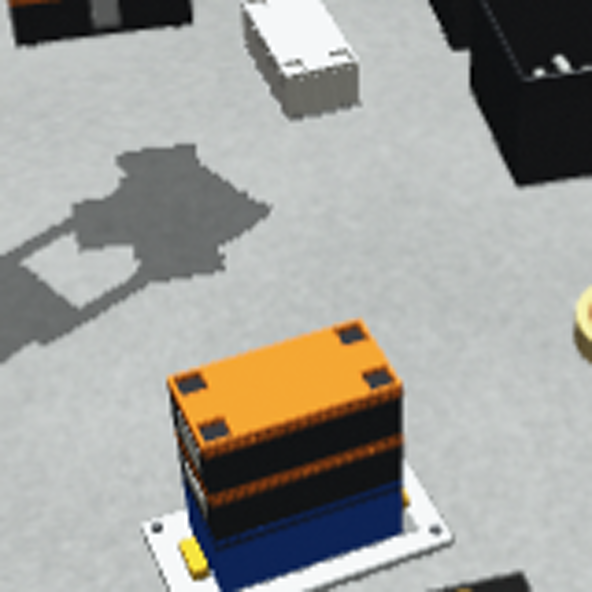

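jog_arm(delta_rot=[[0,0,1.4],[0,0,1.4],[0,0,1.4],[0,0,1.4],[0,0,1.4]], translation=[[0.7,-4.13,0],[0.7,-4.13,0],[0.7,-4.13,0],[0.7,-4.13,0],[0.7,-4.13,0]], hand=[6.2,6.2,6.2,6.2,6.2])

```text
time: 39.1
tcp_pos: [454.8, 110.4, 209.6]
tool_rot: [2.336, -2.093, -0.006]
wrist_force: [1.3, 0.4, -2.7]
opening: 65.9
```

jog_arm(delta_rot=[[0,0,1.4],[0,0,1.4],[0,0,1.3],[0,0,0],[0,0,0]], translation=[[0.7,-4.13,0],[0.7,-4.13,0],[0.7,-4.13,0],[0.7,-4.13,0],[0,0,0]], hand=[6.2,6.2,6.2,6.2,6.2])

```text
time: 39.6
tcp_pos: [483.1, -57.5, 209.3]
tool_rot: [2.401, -2.018, -0.006]
wrist_force: [0.2, 1.3, -3.6]
opening: 66.0
```

jog_arm(delta_rot=[[0,0,0],[0,0,0],[0,0,0],[0,0,0],[0,0,0]], translation=[[0,0,0],[0,0,0],[0,0,0],[0,0,0],[0,0,0]], hand=[6.2,6.2,6.2,6.2,6.2])

```text
time: 40.1
tcp_pos: [484.3, -52.1, 213.1]
tool_rot: [-2.414, 2.011, -0.0]
wrist_force: [-0.7, -0.5, -3.5]
opening: 65.8
```

Run:
```python
from h import *
np.set_printoptions(precision=2,suppress=True)
im,s=shot('wrist','w23'); m=axes(s); print(s['time'],s['tcp_pos'],np.degrees(np.arctan2(m[1,0],m[0,0])),s['opening'],s['wrist_force'])
im,s=shot('side','s8'); crop('s8',200,60,360,240,3.3,'c22')
crop('w23',230,80,410,400,1.8,'c23')
```

```text
40.1 [484.32 -52.09 213.09] -79.60392470811064 65.83826247824857 [-0.68 -0.47 -3.55]
```

View pics/c23.png

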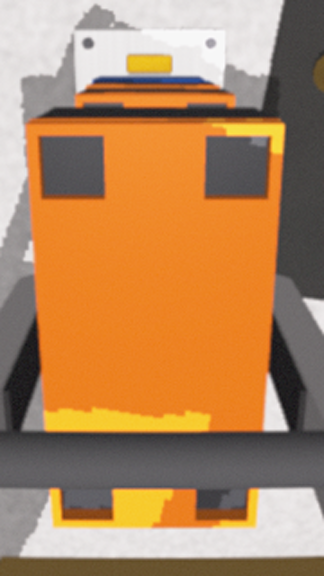

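View pics/c22.png

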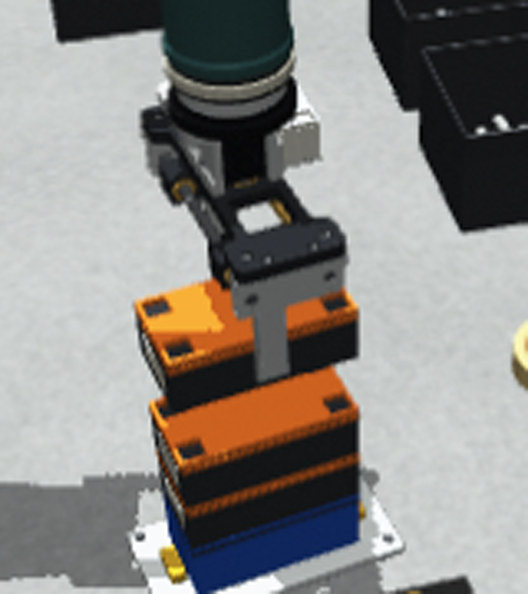

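Run:
```python
from h import *
g=lambda p:np.array(p)/1.8+[230,80]-.22
quad('w23',g([(27,122),(285,124),(256,526),(52,526)]),250.5)
s=st('w23'); u=65*np.array([np.cos(np.radians(10.3)),np.sin(np.radians(10.3))])
w=p2w('wrist',g([(76,96),(236,96)]),157,s);print(w, w.mean(0)[:2]-u, np.linalg.norm(w[0]-w[1]))
w=p2w('wrist',g([(27,122),(285,124)]),250.5,s);print(w.mean(0)[:2]-u)
```

```text
[485.1 -53.1 250.5] [(np.float64(10.1), np.float64(128.6)), (np.float64(10.3), np.float64(128.2))]
[[541.64043725  -9.73501163 157.        ]
 [553.57853064 -74.66027873 157.        ]] [483.65695648 -53.81978916] 66.0136984360579
[484.31275887 -53.39132483]
```

jog_arm(delta_rot=[[0,0,0],[0,0,0],[0,0,0],[0,0,0],[0,0,0]], translation=[[-0.05,-0.03,-1.3],[0,0,-1.3],[0,0,-1],[0,0,-0.5],[0,0,-0.2]], hand=[6.2,6.2,6.2,6.2,6.2])

```text
time: 40.7
tcp_pos: [483.2, -53.1, 168.6]
tool_rot: [2.411, -2.012, -0.003]
wrist_force: [0.7, 0.2, -2.9]
opening: 65.8
```

jog_arm(delta_rot=[[0,0,0],[0,0,0],[0,0,0],[0,0,0],[0,0,0]], translation=[[0,0,-0.2],[0,0,-0.1],[0,0,0],[0,0,0],[0,0,0]], hand=[6.2,6.2,6.2,6.2,6.2])

```text
time: 41.2
tcp_pos: [484.1, -53.3, 167.4]
tool_rot: [-2.412, 2.013, -0.001]
wrist_force: [0.0, -0.1, -2.6]
opening: 65.8
```

jog_arm(delta_rot=[[0,0,0],[0,0,0],[0,0,0],[0,0,0],[0,0,0]], translation=[[0,0,-0.1],[0,0,-0.1],[0,0,0],[0,0,0],[0,0,0]], hand=[6.2,6.2,6.2,6.2,6.2])

```text
time: 41.7
tcp_pos: [484.1, -53.3, 166.1]
tool_rot: [-2.411, 2.013, -0.002]
wrist_force: [-2.3, 0.8, 5.1]
opening: 65.5
```

Contact came at the expected height. Release and retreat.

jog_arm(delta_rot=[[0,0,0],[0,0,0],[0,0,0],[0,0,0],[0,0,0]], translation=[[0,0,0],[0,0,0],[0,0,0],[0,0,0],[0,0,2]], hand=[8.5,8.5,8.5,8.5,8.5])

```text
time: 42.2
tcp_pos: [482.0, -52.9, 181.9]
tool_rot: [2.409, -2.011, -0.01]
wrist_force: [-0.1, 1.0, 0.6]
opening: 85.3
```

jog_arm(delta_rot=[[0,0,0],[0,0,0],[0,0,0],[0,0,0],[0,0,0]], translation=[[0,0,4],[0,0,4],[0,0,2],[0,0,0],[0,0,0]], hand=[9,9,9,9,9])

```text
time: 42.7
tcp_pos: [483.8, -53.3, 284.2]
tool_rot: [2.412, -2.013, -0.001]
wrist_force: [-0.2, 0.6, 0.4]
opening: 89.8
```

Run:
```python
from h import *
np.set_printoptions(precision=2,suppress=True)
im,s=shot('wrist','w24'); m=axes(s); print(s['time'],s['tcp_pos'],np.degrees(np.arctan2(m[1,0],m[0,0])),s['opening'],s['wrist_force'])
crop('w24',250,60,390,320,2.3,'c25')
im,s=shot('side','s9'); crop('s9',180,60,380,260,3,'c24')
im,s=shot('scene','sc9'); crop('sc9',290,100,400,220,5,'c26')
```

```text
42.7 [483.81 -53.26 284.24] -79.70059819227573 89.83872603901004 [-0.21  0.6   0.37]
```

View pics/c24.png

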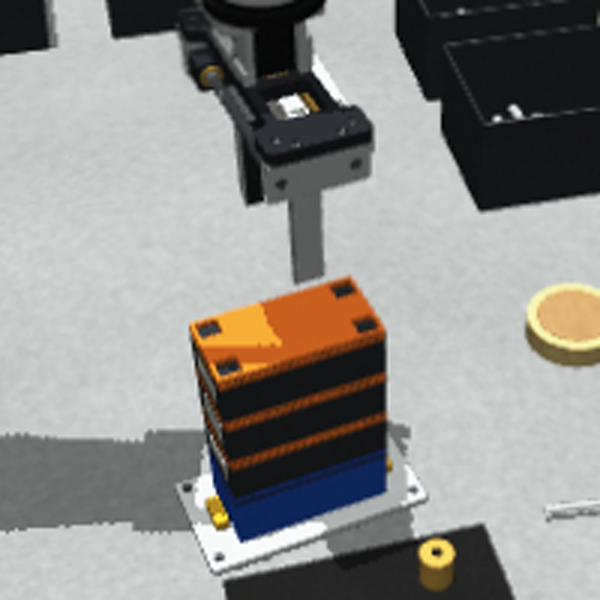

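View pics/c25.png

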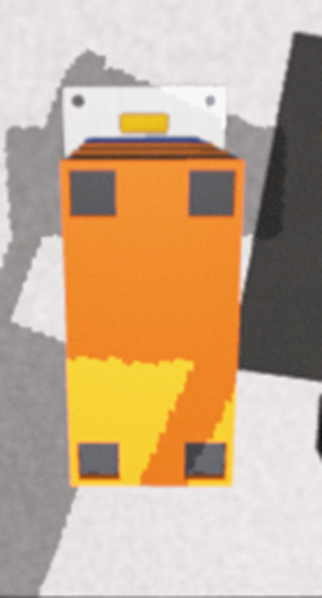

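View pics/c26.png

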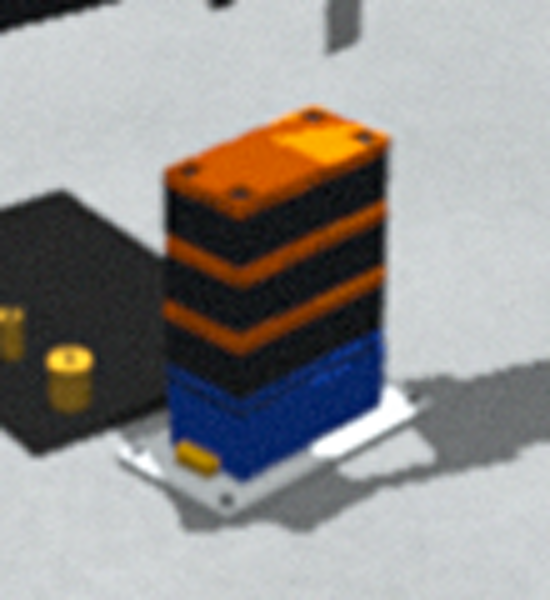

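Run:
```python
from h import *
np.set_printoptions(precision=1,suppress=True)
g=lambda p:np.array(p)/2.3+[250,60]-.28
quad('w24',g([(61,160),(243,160),(233,486),(70,486)]),202)
def ray(n,px):
    a=p2w(n,px,0);b=p2w(n,px,300);return a,b-a
A=np.array([(190,326),(351,278),(386,334),(222,387)])/3+[180,60]-.33   # side: -x+y,+x+y,+x-y,-x-y
B=np.array([(390,137),(242,215),(166,174),(312,106)])/5+[290,100]-.4
a,d=ray('side',A);b,e=ray('scene',B)
for i in range(4):
    t=np.linalg.lstsq(np.c_[d[i],-e[i]],b[i]-a[i],rcond=None)[0]
    p=a[i]+t[0]*d[i];q=b[i]+t[1]*e[i];print((p+q)/2,np.linalg.norm(p-q))
```

```text
[483.8 -54.4 202. ] [(np.float64(9.9), np.float64(130.4)), (np.float64(10.6), np.float64(130.4))]
[413.8 -32.  199.5] 3.489107440184314
[542.5  -4.9 195.4] 2.5331263026530553
[552.2 -72.8 196.6] 5.187052581365298
[425.9 -98.1 197.8] 5.713347900931495
```

```bash
python3 -c "
from plant import ticket
print(ticket.job_done())"
```

```text
the job is handed in; nothing more can be done
None
```

I handed the job in at about 43 s. The interface reports no verdict.

- **Sleeves:** Three 22 mm sleeves were present, and all three stand in the kit box. The 16 mm, 28 mm and purple sleeves were left alone, as were the white box, tape roll and screwdriver.
- **Lid:** It went in flush. The wrist and side pictures matched the predicted seated corners.
- **Boxes:** All three orange-lidded boxes are stacked on it in one column. The last one was knocked aside partway through, so I measured it again before gripping it.

**Last checks:**
- **Seating:** Each box met contact within about 1 mm of its expected seated height. The final pictures show a straight, flush column.
- **Top box:** The wrist camera puts it about 4.5 mm from the kit box centre, with yaw within 0.5° of the kit box.
- **Disagreement:** The side and scene cameras together put the stack top at about 197 mm, against an expected 202 mm. The rays missed each other by 3–6 mm. I put this down to calibration and pixel error, since the wrist view fits 202 mm and nothing looked raised or tilted.

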